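# Load the gauge rod of the soap-bar cutter

## Task

Set the soap cutter's bar width: thread the thick spacer onto the gauge rod first, then the thin spacer, then fit the end cap over the rod's end. Press along the rod on the cap until the stiff sliding stop is fully home against its bracket and the spacers and cap sit tight together without gaps, but feel for it: more than 30 N bends the rod. Let go, and leave the other things on the table where they are.

Things in the scene. Friction and masses are not known exactly. Their poses are not given: they have to be found in the camera images.
- gauge: gauge rod stand, fixed: dark base plate 120 x 140 mm, 12 mm thick; grey post 50 mm wide, 145 mm tall; a level round dark steel rod, 14 mm in diameter, axis 120 mm above the table, sticks out of the post along the stand's -y. Origin: on the table under the rod's line. The rod's free end lies at y = -125 mm, the post at y = +28 to +63, the base plate at y = -50 to +90
- rod_tip (a point): centre of the rod's free end, 120 mm above the table; the axes are those of the stand: +y runs along the rod from the free end to the post. The last 9 mm of the rod are tapered, from 14 to 7 mm in diameter
- stop (a joint): sliding stop: aluminium plate round the rod, 40 mm wide, 36 tall, 10 thick. Value in m: 0 fully home against the dark bracket clamped near the post, growing towards the free end; starts 6 to 14 mm out. Stiff: slides under a push of about 9 N, stays where left. When home its front is 98 to 116 mm from the rod's end: the bracket is not clamped at the same place each time, so feel for it
- spacer_thick: the thick spacer: white plastic block, 44 mm wide (its x), 50 mm tall (z), 40 mm long (y), standing on its underside; a round bore 16.5 mm across runs right through it along y, its axis 30 mm above the underside, centred in the width. Origin: centre of the underside. About 90 g
- spacer_thin: the thin spacer: white plastic block, 44 mm wide (its x), 50 mm tall (z), 24 mm long (y), standing on its underside; a round bore 16.5 mm across runs right through it along y, its axis 30 mm above the underside, centred in the width. Origin: centre of the underside. About 55 g
- cap: the end cap: white plastic block, 44 mm wide (its x), 50 mm tall (z), 60 mm long (y), standing on its underside; a round bore 16.5 mm across runs in from its +y face, 55 mm deep, not through, its axis 30 mm above the underside, centred in the width. Origin: centre of the underside. About 120 g. The closed -y face has a boss 32 mm across, 6 mm high. With all home the rod is 34 to 52 mm deep in it
- mould_a: bystander: round dark mould, 68 mm across, 35 mm tall; origin at the centre of its underside
- mould_b: bystander: round dark mould, 56 mm across, 40 mm tall; origin at the centre of its underside
- soap_bar: bystander: cream soap bar 55 x 80 mm, 25 mm tall, no hole; origin at the centre of its underside
- jar: bystander: glass jar 64 mm across, 90 mm tall; origin at the centre of its underside
- stamp: bystander: wooden hand stamp, round foot 48 mm across, 68 mm tall; origin at the centre of its underside
- beaker: bystander: clear plastic beaker, 76 mm across, 120 mm tall; origin at the centre of its underside
Things that resemble listed ones, but are neither listed nor needed, are in the scene too. What is shaped like the gauge but blue is not meant. Leave any turquoise look-alike of the spacer_thick alone.

How it is judged:
On the way, in this order (a step that is already met when the one before it is completed fails the run):
1. the thick spacer is on the rod, alone (x of spacer_thick in the frame of rod_tip between -0.006 and 0.006 m and z of spacer_thick in the frame of rod_tip between -0.037 and -0.024 m and y of spacer_thick in the frame of rod_tip between 0.02 and 0.2 m and not (x of spacer_thin in the frame of rod_tip between -0.006 and 0.006 m and z of spacer_thin in the frame of rod_tip between -0.037 and -0.024 m and y of spacer_thin in the frame of rod_tip between 0 and 0.2 m)), for 0.2 s.
2. the thin spacer is on the rod, outside the thick one (x of spacer_thick in the frame of rod_tip between -0.006 and 0.006 m and z of spacer_thick in the frame of rod_tip between -0.037 and -0.024 m and y of spacer_thick in the frame of rod_tip between 0.04 and 0.2 m and x of spacer_thin in the frame of rod_tip between -0.006 and 0.006 m and z of spacer_thin in the frame of rod_tip between -0.037 and -0.024 m and y of spacer_thin in the frame of rod_tip between 0.012 and 0.07 m and not (x of cap in the frame of rod_tip between -0.006 and 0.006 m and z of cap in the frame of rod_tip between -0.037 and -0.024 m and y of cap in the frame of rod_tip between -0.028 and 0.2 m)), for 0.2 s.
3. the end cap is over the rod's end and the sliding stop has been pressed home (x of cap in the frame of rod_tip between -0.006 and 0.006 m and z of cap in the frame of rod_tip between -0.037 and -0.024 m and y of cap in the frame of rod_tip between -0.01 and 0.03 m and value of joint stop below 0.0015 m), for 0.2 s.
At the end, for the whole second after the job is handed in: The sliding stop is within 1.5 mm of home; thick spacer, thin spacer and end cap hang on the rod in that order from the post outwards, with gaps of no more than 2.5 mm between neighbours, all at rest (x of spacer_thick in the frame of rod_tip between -0.006 and 0.006 m and z of spacer_thick in the frame of rod_tip between -0.037 and -0.024 m and y of spacer_thick in the frame of rod_tip between 0.074 and 0.101 m and x of spacer_thin in the frame of rod_tip between -0.006 and 0.006 m and z of spacer_thin in the frame of rod_tip between -0.037 and -0.024 m and y of spacer_thin in the frame of rod_tip between 0.042 and 0.068 m and x of cap in the frame of rod_tip between -0.006 and 0.006 m and z of cap in the frame of rod_tip between -0.037 and -0.024 m and y of cap in the frame of rod_tip between 0 and 0.026 m and value of joint stop below 0.0015 m and distance between spacer_thick and spacer_thin below 0.0345 m and distance between spacer_thin and cap below 0.0445 m and linear speed of each of spacer_thick, spacer_thin, cap below 0.02 m/s); the robot touches nothing.
It fails at once if a part was pressed on with more than 30 N along the rod (contact force between spacer_thin and cap above 30 N or contact force between spacer_thick and spacer_thin above 30 N).
It fails at once if more than 50 N of contact in all on the gauge stand, its rod and stop (contact force between gauge and anything else above 50 N).
It fails at once if a bystander was moved more than 30 mm (distance of any of mould_a, mould_b, soap_bar, jar, stamp, beaker from where it was at the start of the episode above 0.03 m).
It also fails if it takes over 72 s, if anything falls off the work surface, if the arm or the gripper's body presses on something with over 40 N, if the wrist force passes 120 N, or if a joint passes its speed limit or range.

## Robot

A 6-joint arm with a two-finger parallel gripper is mounted at the origin on the work surface. World frame = base frame: x ahead of the robot, y to its left, z up, the work surface at z = 0. Lengths are in m, angles in rad, forces in N, time in s.
With the tool pointing down it reaches from about 0.25 to 0.85 m from the base axis. Payload 12.5 kg.
Tool frame: the origin (TCP) lies at the very end of the fingers, on their centre line; the grasp point (between the pads) lies 19 mm behind it; z points along the fingers, y is the direction in which the jaws open and shut (so a half turn about z gives the same grasp; the last joint's range is limited). The gripper opens to 93 mm and grips with 3 to 60 N. Pads are 15 mm wide; open, the fingers measure 128 mm over their backs; the gripper's body (75 mm by 188 mm) begins 65 mm behind the grasp point.
Start: joints at [1.11, 0.351, 1.652, -0, 1.139, -0.085], TCP at [0.202, 0.512, 0.219] pointing down, gripper open.
Joint ranges: [-2.75, 2.75], [-0.79, 2.1], [0.01, 2.65], [-1.57, 4.71], [0.07, 3.14], [-2.87, 2.87]. Speed limits (rad/s): [2.22, 2.22, 2.79, 3.14, 3.14, 3.14].

## Interface

Orientations are given as a unit quaternion [x, y, z, w].
In Python, from station import get_state, capture, close_job gives the robot as it stands.
- The arm moves only by the shell command python3 -m handwheel 'ROWS' [OPENING] [FORCE]. ROWS is JSON, a list of rows, each a list of 2 entries, a list of its own where there are three numbers: the shift along the tool's x, y, z in units of 25 mm (1.0 is 25 mm), then the turn, a rotation vector about the tool's x, y, z in units of 8 degrees (1.0 is 8 degrees). A call has exactly 5 rows; each row is the pose to reach, as a shift and turn from the pose commanded when the call began, along the tool's axes at that moment; what a row does not reach only later rows make up. A row lasts 1/10 s, in which the tool goes at most 50 mm and 8.59 degrees, less where a joint would pass 70% of its speed; a pose out of reach is approached as far as the arm can. A call with a gripper value outside its range is refused whole. OPENING is the gripper's target within -1 to 1 (fully open at 1, half-way at 0, shut at -1), set as the call begins (- or left out, the last holds). The fingers move at their own pace and stop on an object; FORCE is the grip in N (left out, the last holds). Time passes only in rows, so rows that repeat a pose let the fingers close, or fill a call up. It gives the time, the measured TCP pose, the force and the opening at its end, in the units of the state.
- get_state(): the state, without advancing time (a new reading comes with each control period).
- capture(name): name is "scene" or "top" or "wrist"; returns a dict with "color" (400x640x3 uint8, blue, green, red), "intrinsics" (3x3 intrinsics, pixels), "world_to_cam" (4x4, takes a point from world to camera coordinates); the wrist camera has in their place "tool_from_camera" (4x4, takes a point from camera to tool coordinates, whose origin is the TCP and whose axes are the flange's). Camera axes: x right, y up, looking along -z (the intrinsics and any distortion apply to the point x, -y, -z); pixel columns grow to the right and rows downward; lengths in m; the calibration is good to about 2 mm. A picture is of the moment at which its call begins: read the wrist's pose just before it. There is no depth.
- close_job(): hands the job in, once; it reports no verdict.
The state is a dict: "clock": time; "joints": joint angles; "dq": joint speeds; "joint_efforts": joint torques, N m; "tool_pos": TCP position; "eef_rot": TCP orientation; "wrist_force": force on the tool from outside, world axes, zero at the start; "wrist_torque": the same for the moment, N m; "width": finger opening in m.
Only numpy, scipy, OpenCV 4.12 (cv2) and the standard library are available. Lean on these libraries where they do the work, as an engineer would, in place of code of your own. Each camera call takes 0.05 s, during which the arm holds its last target.

## Working session

There is one attempt and no reset: what is moved stays moved. The work goes in short steps, Python scripts to look and compute and a shell command to move; the robot and the scene stay as the last step left them, time stands still between calls to the robot, and variables do not carry over. Pictures are saved under pics/ and viewed, and the job is handed in when it is done.

```bash
ls; mkdir -p pics; python3 - <<'E'
from station import *
import cv2
s=get_state(); print(s)
for n in ("scene","top","wrist"):
    c=capture(n); cv2.imwrite(f"pics/{n}0.png",c["color"]); print(n,c["intrinsics"].tolist() if hasattr(c["intrinsics"],'tolist') else c["intrinsics"], [ (k,v) for k,v in c.items() if k not in("color","intrinsics")])
E
```

```text
pics
{'clock': 0.0, 'joints': array([ 1.11038783e+00,  3.51256643e-01,  1.65240150e+00, -2.44971249e-05,
        1.13910785e+00, -8.46126933e-02]), 'dq': array([ 0.00063451,  0.00063845, -0.00120665,  0.00030674,  0.0003059 ,
        0.00292416]), 'joint_efforts': array([ 2.89614236e-04, -4.97323501e+01, -2.85262495e+01,  6.99615455e-02,
        2.56627297e-02, -1.05393954e-04]), 'tool_pos': array([0.20169497, 0.51131961, 0.21809884]), 'eef_rot': array([ 1.86789138e-01,  9.82399854e-01, -5.68017824e-04, -1.47191897e-04]), 'wrist_force': array([-1.0478633 ,  0.10936779,  0.22697157]), 'wrist_torque': array([-0.01823676, -0.01657541, -0.04923643]), 'width': 0.09331800957932761}
scene [[366.50793351153203, 0.0, 323.9117944066625], [0.0, 366.50793351153203, 198.8980943894149], [0.0, 0.0, 1.0]] [('world_to_cam', array([[-6.06607171e-01,  7.95001041e-01,  1.04142278e-03,
         3.66469791e-01],
       [-6.54110370e-01, -4.99847478e-01,  5.67707779e-01,
         2.25250250e-01],
       [ 4.51848828e-01,  3.43694404e-01,  8.23229490e-01,
        -1.21283290e+00],
       [ 0.00000000e+00,  
[... 220 characters left out ...]
7065,  0.00551387, -0.09910768],
       [ 0.98512479,  0.01582996,  0.17110976, -0.5084329 ],
       [-0.17117491,  0.00284652,  0.98523654, -1.2255224 ],
       [ 0.        ,  0.        ,  0.        ,  1.        ]]))]
wrist [[304.16143195071527, 0.0, 319.8303394181637], [0.0, 304.16143195071527, 203.14746016110954], [0.0, 0.0, 1.0]] [('tool_from_camera', array([[-6.33229752e-04,  9.55711180e-01,  2.94305520e-01,
         8.10442590e-02],
       [ 9.99999713e-01,  4.82710355e-04,  5.84079726e-04,
         7.29500084e-04],
       [ 4.16147203e-04,  2.94305805e-01, -9.55711212e-01,
        -1.65662901e-01],
       [ 0.00000000e+00,  0.00000000e+00,  0.00000000e+00,
         1.00000000e+00]]))]
```

View pics/scene0.png

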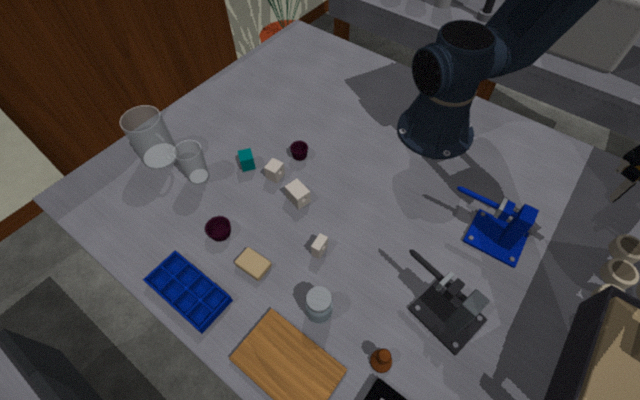

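View pics/top0.png

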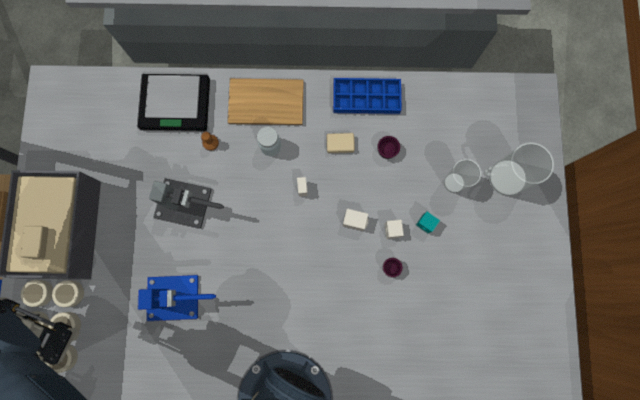

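View pics/wrist0.png

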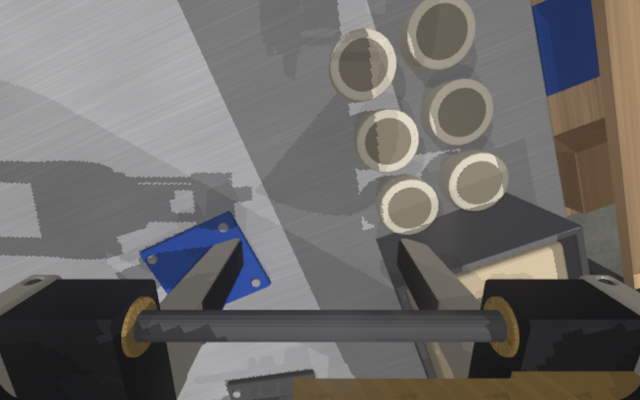

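```bash
cat > h.py <<'E'
import numpy as np, cv2
from station import *
from scipy.spatial.transform import Rotation as R
def cam(n):
    s=get_state(); c=capture(n)
    if n=="wrist":
        T=np.eye(4); T[:3,:3]=R.from_quat(s["eef_rot"]).as_matrix(); T[:3,3]=s["tool_pos"]
        M=np.linalg.inv(T@c["tool_from_camera"])
    else: M=c["world_to_cam"]
    return c["color"],np.array(c["intrinsics"]),np.array(M)
def ray(K,M,u,v,z):
    d=np.array([(u-K[0,2])/K[0,0],-(v-K[1,2])/K[1,1],-1.])
    Rm=M[:3,:3]; o=-Rm.T@M[:3,3]; w=Rm.T@d
    return o+w*(z-o[2])/w[2]
def proj(K,M,P):
    P=np.atleast_2d(P); p=P@M[:3,:3].T+M[:3,3]
    return np.c_[K[0,0]*p[:,0]/-p[:,2]+K[0,2],-K[1,1]*p[:,1]/-p[:,2]+K[1,2]]
def crop(img,x0,y0,x1,y1,f,name):
    c=cv2.resize(img[y0:y1,x0:x1],None,fx=f,fy=f,interpolation=cv2.INTER_CUBIC)
    cv2.imwrite(name,c)
def st():
    s=get_state(); print("t",round(s["clock"],2),"pos",s["tool_pos"].round(4),"q",s["eef_rot"].round(4),"F",s["wrist_force"].round(1),"T",s["wrist_torque"].round(2),"w",round(s["width"],4),"j",s["joints"].round(3)); return s
E
python3 - <<'E'
from h import *
im=cv2.imread("pics/top0.png")
crop(im,280,160,450,290,4.7,"pics/t_sp.png")
crop(im,130,165,270,240,5.5,"pics/t_g.png")
im=cv2.imread("pics/scene0.png")
crop(im,225,130,345,265,4.4,"pics/s_sp.png")
E
```

```text
(no output)
```

View pics/t_sp.png

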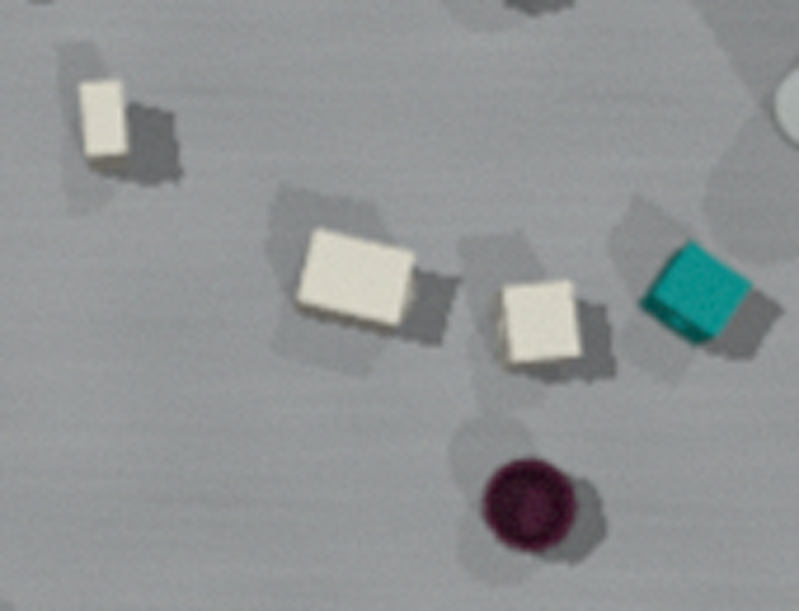

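View pics/t_g.png

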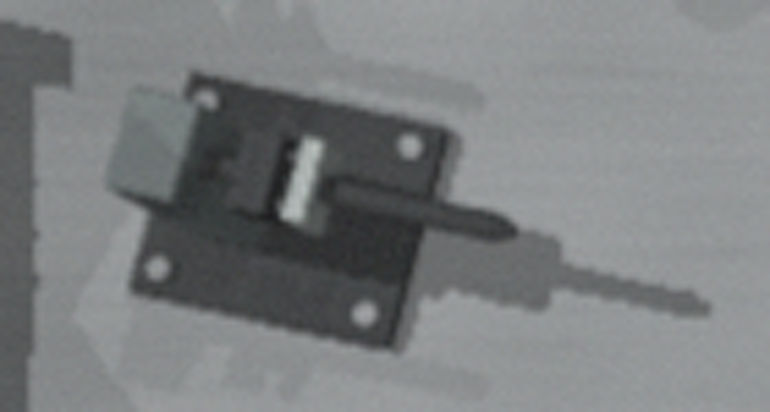

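View pics/s_sp.png

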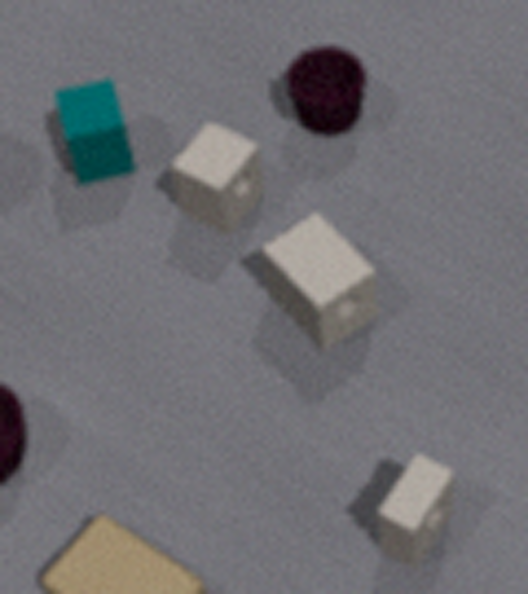

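```bash
python3 - <<'E'
from h import *
_,K,M=cam("top")
f=lambda pts,f,x0,y0,z:[ray(K,M,x0+(u+.5)/f-.5,y0+(v+.5)/f-.5,z)[:2].round(4) for u,v in pts]
p=f([(517,230)],5.5,130,165,.12); print("tip",p)
b=f([(192,72),(455,130),(400,352),(132,290)],5.5,130,165,.012);print("base",b)
# y axis of stand: from right edge to left
b=np.array(b); yv=(b[0]-b[1])+(b[3]-b[2]); print("len",np.linalg.norm(b[0]-b[1]),np.linalg.norm(b[1]-b[2]),"ydir deg",np.degrees(np.arctan2(yv[1],yv[0])))
yd=yv/np.linalg.norm(yv); c=b.mean(0); print("tip from base", c-yd*.145)
for n,q in dict(thin=[(80,82),(122,79),(128,154),(87,158)],cap=[(317,228),(414,252),(400,326),(298,302)],thick=[(501,286),(571,281),(581,357),(510,363)]).items():
    q=np.array(f(q,4.7,280,160,.05)); yv=(q[0]-q[1])+(q[3]-q[2]); print(n,q.mean(0),"len",np.linalg.norm(q[0]-q[1]),np.linalg.norm(q[1]-q[2]),np.degrees(np.arctan2(yv[1],yv[0])))
E
```

```text
tip [array([0.4999, 0.1625])]
base [array([0.6001, 0.3594]), array([0.5713, 0.2204]), array([0.4545, 0.2421]), array([0.4844, 0.3818])]
len 0.14195224549122143 0.11879869527903075 ydir deg 78.10616160383627
tip from base [0.49769065 0.15903798]
thin [ 0.577075 -0.037075] len 0.025005999280172747 0.04572198595861731 95.93002762413472
cap [ 0.484225 -0.1873  ] len 0.05855390678682337 0.04457947958422126 77.19573393471323
thick [ 0.459525 -0.294575] len 0.041257362979230716 0.04500144442126277 95.33215888165955
```

```bash
cat >> h.py <<'E'
def plan(pos,yaw,cmd=None):
    "units to reach TCP pos, pointing down, tool y at yaw deg"
    s=get_state(); R0=R.from_quat(s["eef_rot"])
    a=np.radians(yaw); y=np.array([np.cos(a),np.sin(a),0]); z=np.array([0,0,-1.]); x=np.cross(y,z)
    Rt=R.from_matrix(np.c_[x,y,z])
    d=R0.inv().apply(np.array(pos)-s["tool_pos"])/.025
    r=np.degrees((R0.inv()*Rt).as_rotvec())/8
    print("shift",d.round(2),"turn",r.round(2))
E
python3 - <<'E'
from h import *
plan([.46,-.295,.2],5.3)
E
```

```text
shift [-21.45 -26.21   0.75] turn [-0.   0.   7.9]
```

```bash
python3 -m handwheel '[[[-1.2,-1.5,0],[0,0,0.5]],[[-2.4,-3,0],[0,0,1]],[[-3.6,-4.5,0],[0,0,1.5]],[[-4.9,-6,0],[0,0,2]],[[-6.1,-7.5,0],[0,0,2.5]]]' 1 40; python3 - <<'E'
from h import *
plan([.46,-.295,.2],5.3)
E
```

```text
clock: 0.7
tool_pos: [0.275, 0.2794, 0.2186]
eef_rot: [0.356, 0.935, 0.0, 0.0]
wrist_force: [0.8, -0.2, 0.4]
width: 0.0927
shift [-20.8  -12.24   0.74] turn [0.   0.   5.38]
```

```bash
python3 -m handwheel '[[[-1.65,-1,0],[0,0,0.45]],[[-3.3,-2,0],[0,0,0.9]],[[-5,-3,0],[0,0,1.3]],[[-6.7,-4,0],[0,0,1.8]],[[-8.3,-5,0],[0,0,2.2]]]' 
python3 - <<'E'
from h import *
plan([.46,-.295,.2],5.3)
E
```

```text
clock: 1.2
tool_pos: [0.3475, 0.0481, 0.2189]
eef_rot: [0.495, 0.869, 0.0, 0.0]
wrist_force: [1.2, 0.4, -0.1]
width: 0.093
shift [-14.1   -3.14   0.76] turn [0.01 0.   3.18]
```

```bash
python3 -m handwheel '[[[-1.9,-0.4,0],[0,0,0.45]],[[-3.8,-0.8,0],[0,0,0.9]],[[-5.7,-1.2,0],[0,0,1.3]],[[-7.6,-1.6,0],[0,0,1.8]],[[-9.5,-2.0,0],[0,0,2.2]]]' 
python3 - <<'E'
from h import *
plan([.46,-.295,.2],5.3)
E
```

```text
clock: 1.7
tool_pos: [0.4264, -0.1816, 0.2186]
eef_rot: [0.622, 0.783, 0.0, 0.0]
wrist_force: [-0.1, 0.7, 0.6]
width: 0.093
shift [-4.72  0.28  0.75] turn [0.   0.   0.97]
```

```bash
python3 -m handwheel '[[[-1.6,0.1,0.2],[0,0,0.4]],[[-3.2,0.2,0.4],[0,0,0.8]],[[-4.5,0.3,0.7],[0,0,1]],[[-4.5,0.3,0.7],[0,0,1]],[[-4.5,0.3,0.7],[0,0,1]]]' 
python3 - <<'E'
from h import *
plan([.46,-.295,.2],5.3)
s=st()
im,K,M=cam("wrist"); np.savez("pics/w1.npz",K=K,M=M)
cv2.imwrite("pics/w1.png",im)
E
```

```text
clock: 2.2
tool_pos: [0.459, -0.2871, 0.2006]
eef_rot: [0.674, 0.739, -0.0, -0.001]
wrist_force: [-0.5, 0.5, -0.1]
width: 0.0932
shift [-0.32  0.01  0.02] turn [-0.01 -0.01 -0.01]
t 2.2 pos [ 0.459  -0.2871  0.2006] q [ 6.740e-01  7.387e-01 -0.000e+00 -7.000e-04] F [-0.5  0.5 -0.1] T [-0.02  0.07 -0.02] w 0.0932 j [-0.645  0.356  1.693  0.     1.095 -0.737]
```

View pics/w1.png

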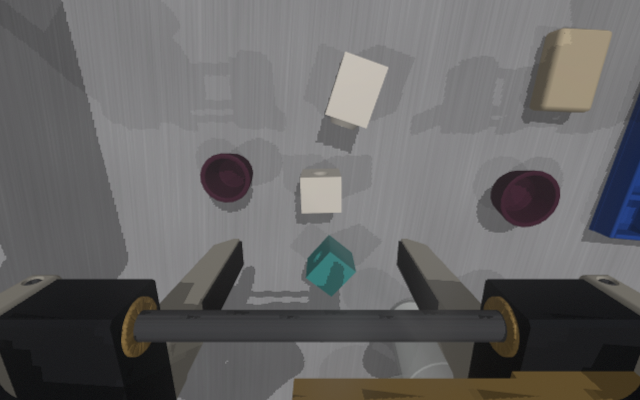

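```bash
python3 - <<'E'
from h import *
crop(cv2.imread("pics/w1.png"),270,40,420,240,3,"pics/w1c.png")
E
```

```text
(no output)
```

View pics/w1c.png

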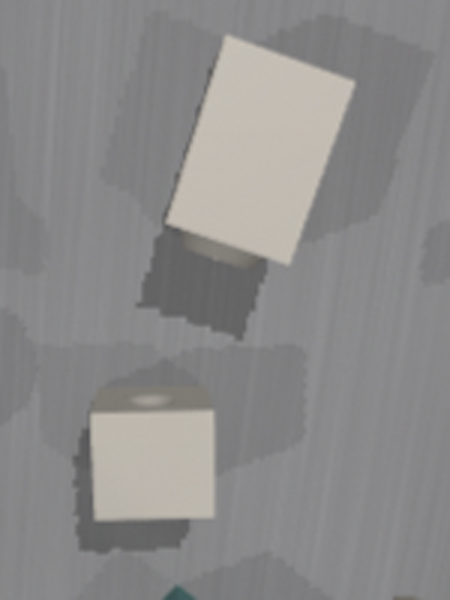

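```bash
cat >> h.py <<'E'
def block(K,M,q,x0,y0,f,z):
    "corners order: +y left? [yp_xm, yp_xp, ym_xp, ym_xm] -> centre, lengths, ydir"
    q=np.array([ray(K,M,x0+(u+.5)/f-.5,y0+(v+.5)/f-.5,z)[:2] for u,v in q])
    yv=(q[0]-q[3])+(q[1]-q[2]); xv=(q[1]-q[0])+(q[2]-q[3])
    print("c",q.mean(0).round(4),"len y",np.linalg.norm(yv)/2,"x",np.linalg.norm(xv)/2,"yaw(ydir-90)",np.degrees(np.arctan2(yv[1],yv[0]))-90,"from x",np.degrees(np.arctan2(xv[1],xv[0])))
    return q
E
python3 - <<'E'
from h import *
d=np.load("pics/w1.npz")
block(d["K"],d["M"],[(91,411),(214,409),(214,517),(95,521)],270,40,3,.05)
block(d["K"],d["M"],[(226,35),(355,82),(289,265),(165,222)],270,40,3,.05)
plan([.46,-.295,.2],5.3)
E
```

```text
c [ 0.4618 -0.2925] len y 0.04064412771849135 x 0.043508239061882656 yaw(ydir-90) 6.261922775225017 from x 6.692300244757332
c [ 0.4862 -0.1845] len y 0.059597187927251515 x 0.04387399776219742 yaw(ydir-90) -13.106131059296018 from x -13.06080062736083
shift [-0.34  0.01  0.04] turn [-0. -0. -0.]
```

```bash
python3 - <<'E'
from h import *
plan([.461,-.293,.012],6.4)
E
```

```text
shift [-0.27  0.06  7.56] turn [-0.   -0.   -0.14]
```

```bash
python3 -m handwheel '[[[-0.2,0.05,1],[0,0,-0.1]],[[-0.27,0.06,2],[0,0,-0.14]],[[-0.27,0.06,3],[0,0,-0.14]],[[-0.27,0.06,4],[0,0,-0.14]],[[-0.27,0.06,5],[0,0,-0.14]]]' 0.35
python3 - <<'E'
from h import *
plan([.461,-.293,.012],6.4)
im,K,M=cam("wrist"); np.savez("pics/w2.npz",K=K,M=M)
cv2.imwrite("pics/w2.png",im)
E
```

```text
clock: 2.75
tool_pos: [0.4616, -0.2927, 0.0759]
eef_rot: [0.666, 0.746, 0.0, 0.0]
wrist_force: [0.9, 0.3, 0.3]
width: 0.0638
shift [-0.01 -0.03  2.56] turn [0.   0.   0.01]
```

View pics/w2.png

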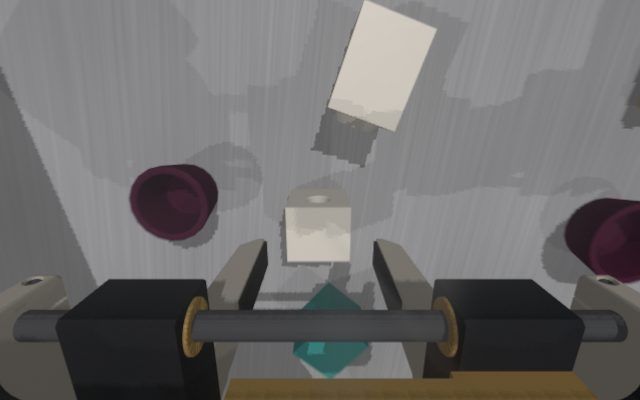

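```bash
python3 -m handwheel '[[[0,-0.02,0.8],[0,0,0]],[[0,-0.02,1.6],[0,0,0]],[[0,-0.02,2.3],[0,0,0]],[[0,-0.02,2.55],[0,0,0]],[[0,-0.02,2.55],[0,0,0]]]'
python3 -m handwheel '[[[0,0,0],[0,0,0]],[[0,0,0],[0,0,0]],[[0,0,0],[0,0,0]],[[0,0,0],[0,0,0]],[[0,0,0],[0,0,0]]]' -1 40
python3 - <<'E'
from h import *
st()
im,K,M=cam("wrist"); np.savez("pics/w3.npz",K=K,M=M)
cv2.imwrite("pics/w3.png",im)
crop(im,220,160,420,310,4,"pics/w3c.png")
E
```

```text
clock: 3.3
tool_pos: [0.461, -0.2932, 0.0127]
eef_rot: [0.666, 0.746, -0.0, -0.0]
wrist_force: [-0.0, 0.3, 0.3]
width: 0.0632
clock: 3.8
tool_pos: [0.4613, -0.2941, 0.0132]
eef_rot: [0.667, 0.745, 0.0, 0.001]
wrist_force: [-1.3, 1.5, 6.6]
width: 0.0438
t 3.8 pos [ 0.4613 -0.2941  0.0132] q [6.666e-01 7.454e-01 1.000e-04 5.000e-04] F [-1.3  1.5  6.6] T [ 0.17  0.28 -0.  ] w 0.0438 j [-0.653  0.64   1.793  0.     0.707 -0.764]
```

View pics/w3c.png

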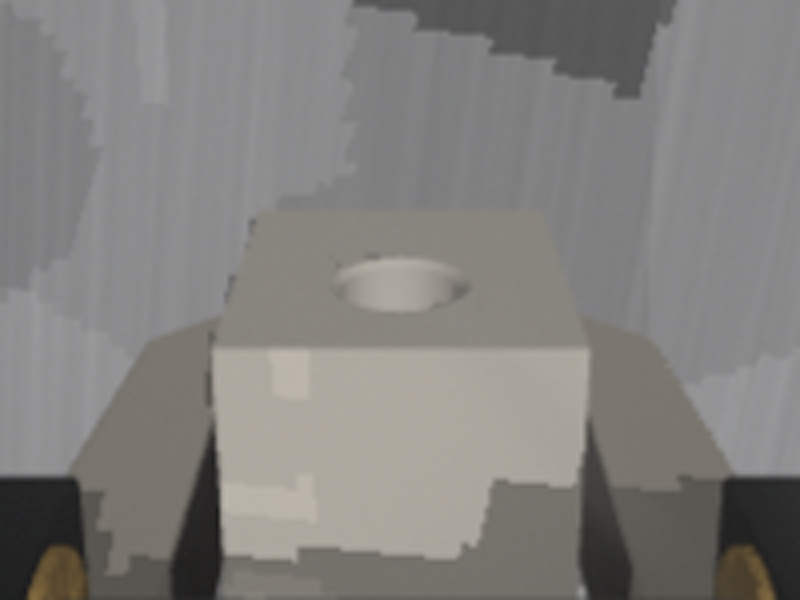

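```bash
python3 - <<'E'
from h import *
d=np.load("pics/w3.npz");K,M=d["K"],d["M"]
s=get_state();R0=R.from_quat(s["eef_rot"])
g=lambda u,v:(220+(u+.5)/4-.5,160+(v+.5)/4-.5)
for u,v,z in [(213,347,.05),(588,347,.05),(250,211,0),(545,211,0)]:
    p=ray(K,M,*g(u,v),z); print(p.round(4),"tool",R0.inv().apply(p-s["tool_pos"]).round(4))
# bore: intersect with front face plane tool x = 
T=np.eye(4);T[:3,:3]=R0.as_matrix();T[:3,3]=s["tool_pos"]
Mt=M@T
for xf in (.019,.020,.021):
  for zz in(-.0168,): print("bore exp px",proj(K,Mt,[[xf,0,zz],[xf,0,zz-.00825],[xf,0,zz+.00825],[xf,-.00825,zz],[xf,.00825,zz]]).round(1).tolist())
print("bore obs",g(402,285),"L",g(335,285),"R",g(470,285))
plan([.461,-.293,.2],-12)
# target approach: rod dir
E
```

```text
[ 0.4385 -0.2749  0.05  ] tool [ 0.0216 -0.0206 -0.0368]
[ 0.4816 -0.2701  0.05  ] tool [ 0.0215  0.0228 -0.0368]
[ 0.437  -0.2755  0.    ] tool [ 0.0212 -0.0222  0.0132]
[ 0.4825 -0.2705  0.    ] tool [0.0211 0.0236 0.0132]
bore exp px [[317.6, 234.6], [317.5, 241.0], [317.7, 228.7], [302.0, 234.6], [333.2, 234.5]]
bore exp px [[317.6, 232.8], [317.5, 239.2], [317.7, 227.0], [302.0, 232.8], [333.3, 232.8]]
bore exp px [[317.6, 231.0], [317.5, 237.3], [317.7, 225.3], [302.0, 231.1], [333.3, 231.0]]
bore obs (320.125, 230.875) L (303.375, 230.875) R (337.125, 230.875)
shift [ 0.04 -0.   -7.47] turn [0.01 0.   2.3 ]
```

```bash
python3 -m handwheel '[[[0,0,-0.6],[0,0,0]],[[0,0,-1.6],[0,0,0]],[[0,0,-3],[0,0,0]],[[0.6,0,-3.8],[0,0,0.3]],[[2,0,-4],[0,0,0.8]]]'
python3 - <<'E'
from h import *
st();plan([.4805,.073,.108],-11.9)
E
```

```text
clock: 4.35
tool_pos: [0.4567, -0.2458, 0.1157]
eef_rot: [0.709, 0.706, 0.0, 0.003]
wrist_force: [1.3, 1.0, -1.7]
width: 0.044
t 4.35 pos [ 0.4567 -0.2458  0.1157] q [7.086e-01 7.056e-01 5.000e-04 2.800e-03] F [ 1.3  1.  -1.7] T [-0.    0.04 -0.04] w 0.044 j [-0.583  0.428  1.829 -0.     0.879 -0.579]
shift [12.76  0.9   0.27] turn [0.04 0.02 1.46]
```

```bash
python3 -m handwheel '[[[1.8,0.1,0],[0,0,0.3]],[[3.6,0.2,0],[0,0,0.6]],[[5.4,0.4,0],[0,0,0.9]],[[7.2,0.5,0],[0,0,1.2]],[[9,0.6,0],[0,0,1.4]]]'
python3 - <<'E'
from h import *
plan([.4805,.073,.108],-11.9)
E
```

```text
clock: 4.85
tool_pos: [0.4704, -0.0175, 0.1134]
eef_rot: [0.773, 0.634, 0.0, 0.0]
wrist_force: [1.1, -0.2, -0.8]
width: 0.0435
shift [ 3.63 -0.32  0.22] turn [ 0.01 -0.    0.07]
```

```bash
python3 -m handwheel '[[[1.5,-0.2,0.1],[0,0,0.07]],[[2.8,-0.3,0.2],[0,0,0.07]],[[3.2,-0.3,0.2],[0,0,0.07]],[[3.2,-0.3,0.2],[0,0,0.07]],[[3.2,-0.3,0.2],[0,0,0.07]]]'
python3 - <<'E'
from h import *
st();plan([.4805,.073,.108],-11.9)
im,K,M=cam("wrist"); np.savez("pics/w4.npz",K=K,M=M)
cv2.imwrite("pics/w4.png",im)
crop(im,220,20,420,250,2.5,"pics/w4c.png")
E
```

```text
clock: 5.35
tool_pos: [0.4787, 0.06, 0.1078]
eef_rot: [0.776, 0.631, 0.0, 0.0]
wrist_force: [0.1, -0.1, 0.6]
width: 0.0441
t 5.35 pos [0.4787 0.06   0.1078] q [7.759e-01 6.308e-01 1.000e-04 2.000e-04] F [ 0.1 -0.1  0.6] T [-0.05  0.12 -0.05] w 0.0441 j [ 0.028  0.387  1.922 -0.     0.832  0.234]
shift [ 0.52 -0.04 -0.01] turn [0.   0.   0.02]
```

View pics/w4.png

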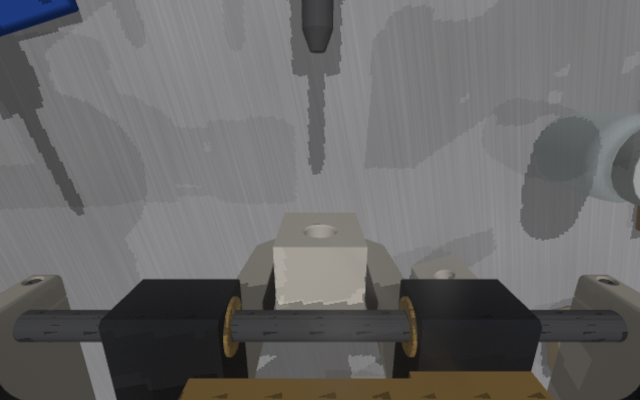

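View pics/w4c.png

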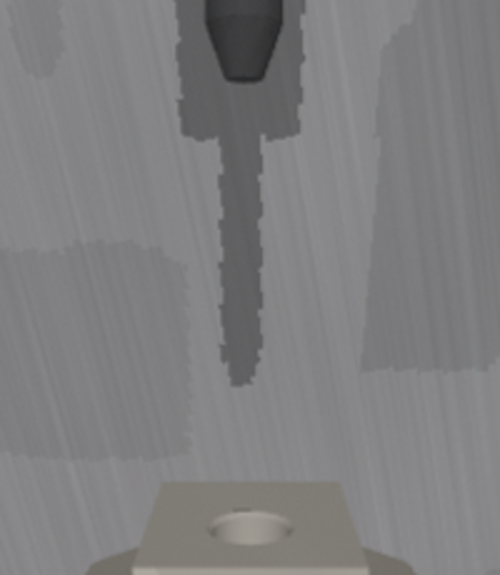

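```bash
python3 - <<'E'
from h import *
d=np.load("pics/w4.npz");K,M=d["K"],d["M"]
s=get_state();R0=R.from_quat(s["eef_rot"])
g=lambda u,v:(220+(u+.5)/2.5-.5,20+(v+.5)/2.5-.5)
def t(u,v,z):
    p=ray(K,M,*g(u,v),z); q=R0.inv().apply(p-s["tool_pos"]);print(p.round(4),"tool",q.round(4));return q
t(224,78,.12);t(264,78,.12);t(244.5,78,.12);t(206,10,.12);t(283,10,.12)
t(150,485,.12)
# bore & top edge
zt=s["tool_pos"][2]+.0368
t(134,571,zt);t(366,571,zt)
t(208,529,s["tool_pos"][2]+.0168);t(293,529,s["tool_pos"][2]+.0168)
E
```

```text
[0.4972 0.1666 0.12  ] tool [ 0.1085 -0.0038 -0.0123]
[0.5044 0.1651 0.12  ] tool [ 0.1085  0.0036 -0.0123]
[0.5009 0.1659 0.12  ] tool [ 0.1085 -0.     -0.0123]
[0.4964 0.178  0.12  ] tool [ 0.1195 -0.0069 -0.0123]
[0.5099 0.1752 0.12  ] tool [ 0.1195  0.0069 -0.0123]
[0.4649 0.093  0.12  ] tool [ 0.0297 -0.0203 -0.0123]
[0.4629 0.0848 0.1445] tool [ 0.0213 -0.0206 -0.0368]
[0.5051 0.0759 0.1445] tool [ 0.0213  0.0225 -0.0368]
[0.4754 0.0823 0.1245] tool [ 0.0215 -0.0078 -0.0168]
[0.4929 0.0786 0.1245] tool [ 0.0215  0.0101 -0.0168]
```

```bash
python3 -m handwheel '[[[0.8,-0.04,0.18],[0,0,0]],[[1.6,-0.04,0.18],[0,0,0]],[[2.4,-0.04,0.18],[0,0,0]],[[2.7,-0.04,0.18],[0,0,0]],[[2.7,-0.04,0.18],[0,0,0]]]'
python3 - <<'E'
from h import *
st()
im,K,M=cam("wrist"); np.savez("pics/w5.npz",K=K,M=M)
cv2.imwrite("pics/w5.png",im)
crop(im,220,60,420,250,3,"pics/w5c.png")
E
```

```text
clock: 5.9
tool_pos: [0.4916, 0.1267, 0.1029]
eef_rot: [0.776, 0.631, -0.0, 0.0]
wrist_force: [0.3, -0.2, -2.3]
width: 0.0439
t 5.9 pos [0.4916 0.1267 0.1029] q [ 0.7759  0.6309 -0.      0.    ] F [ 0.3 -0.2 -2.3] T [-0.06  0.06 -0.01] w 0.0439 j [ 0.16   0.433  1.862 -0.     0.847  0.366]
```

View pics/w5.png

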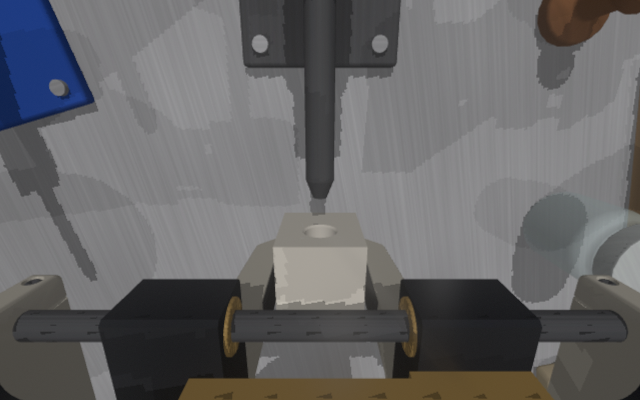

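View pics/w5c.png

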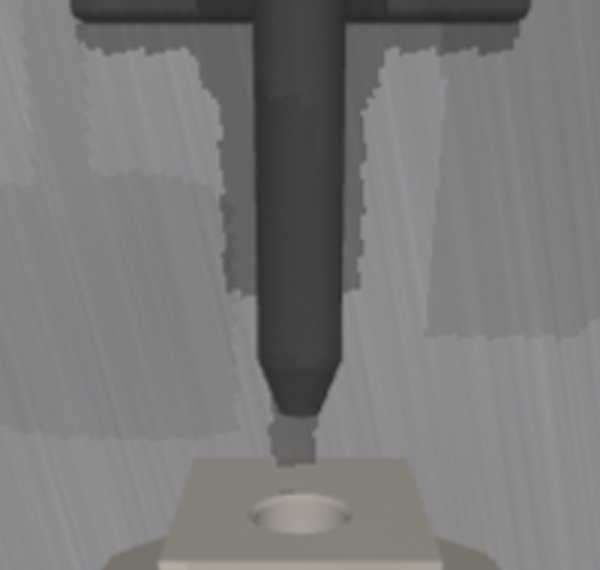

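```bash
python3 - <<'E'
from h import *
d=np.load("pics/w5.npz");K,M=d["K"],d["M"]
s=get_state();R0=R.from_quat(s["eef_rot"])
g=lambda u,v:(220+(u+.5)/3-.5,60+(v+.5)/3-.5)
def t(u,v,z):
    p=ray(K,M,*g(u,v),z); q=R0.inv().apply(p-s["tool_pos"]);print(p.round(4),"tool",q.round(4));return q
print("tip");t(275,413,.12);t(323,413,.12)
print("cyl");t(257.5,360,.12);t(342.5,360,.12);t(255.5,30,.12);t(345.5,30,.12)
zt=s["tool_pos"][2]+.0368
print("blk");t(159,562,zt);t(441,562,zt)
t(251,516,s["tool_pos"][2]+.0168);t(351,516,s["tool_pos"][2]+.0168)
print("base");t(72,12,.012);t(530,12,.012)
E
```

```text
tip
[0.4966 0.1664 0.12  ] tool [ 0.0404 -0.0031 -0.0172]
[0.5046 0.1647 0.12  ] tool [ 0.0404  0.005  -0.0172]
cyl
[0.4957 0.176  0.12  ] tool [ 0.0496 -0.0059 -0.0172]
[0.5096 0.1731 0.12  ] tool [ 0.0495  0.0082 -0.0172]
[0.5065 0.2254 0.12  ] tool [ 0.1002 -0.0055 -0.0172]
[0.5197 0.2227 0.12  ] tool [ 0.1002  0.008  -0.0172]
blk
[0.4756 0.1521 0.1396] tool [ 0.0221 -0.0207 -0.0368]
[0.5183 0.1431 0.1396] tool [ 0.022   0.0229 -0.0368]
[0.4884 0.1488 0.1196] tool [ 0.0215 -0.0075 -0.0168]
[0.5057 0.1452 0.1196] tool [ 0.0214  0.0101 -0.0168]
base
[0.459  0.2525 0.012 ] tool [ 0.117  -0.0575  0.0908]
[0.5746 0.2284 0.012 ] tool [0.117  0.0606 0.0908]
```

```bash
python3 -m handwheel '[[[0.3,0,0],[0,0,0]],[[0.6,0,0],[0,0,0]],[[0.9,0,0],[0,0,0]],[[1.15,0,0],[0,0,0]],[[1.4,0,0],[0,0,0]]]'
python3 -m handwheel '[[[0.2,0,0],[0,0,0]],[[0.4,0,0],[0,0,0]],[[0.4,0,0],[0,0,0]],[[0.4,0,0],[0,0,0]],[[0.4,0,0],[0,0,0]]]'
python3 - <<'E'
from h import *
st()
im,K,M=cam("wrist"); np.savez("pics/w6.npz",K=K,M=M)
crop(im,170,30,470,270,2.6,"pics/w6c.png")
E
```

```text
clock: 6.45
tool_pos: [0.4987, 0.1619, 0.1029]
eef_rot: [0.776, 0.631, 0.0, 0.0]
wrist_force: [-0.5, 0.9, -0.7]
width: 0.0433
clock: 6.95
tool_pos: [0.5006, 0.1709, 0.1029]
eef_rot: [0.776, 0.631, -0.0, -0.0]
wrist_force: [-0.5, -0.2, -0.9]
width: 0.0437
t 6.95 pos [0.5006 0.1709 0.1029] q [ 7.759e-01  6.308e-01 -1.000e-04 -0.000e+00] F [-0.5 -0.2 -0.9] T [-0.05  0.1  -0.01] w 0.0437 j [ 0.241  0.466  1.807 -0.     0.869  0.447]
```

View pics/w6c.png

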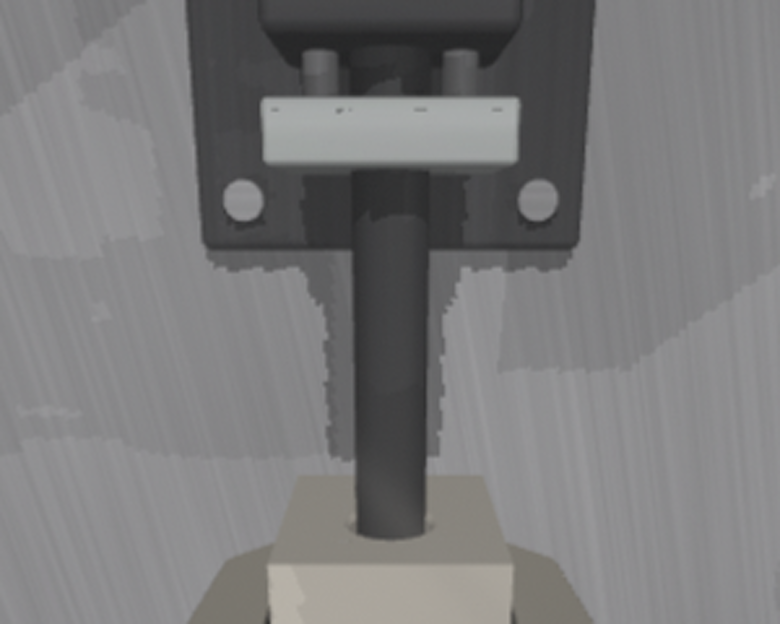

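```bash
python3 - <<'E'
from h import *
d=np.load("pics/w6.npz");K,M=d["K"],d["M"]
s=get_state();R0=R.from_quat(s["eef_rot"])
g=lambda u,v:(170+(u+.5)/2.6-.5,30+(v+.5)/2.6-.5)
tip=np.array([.5006,.1655,.12]);yd=R0.apply([1,0,0])
for u,v,z in [(390,161,.138),(390,97,.138),(390,563,.1397)]:
    p=ray(K,M,*g(u,v),z);print((p-tip)@yd)
print("TCP",(s["tool_pos"]-tip)@yd)
E
```

```text
0.09477377901078965
0.10390760443370807
0.0273437202206836
TCP 0.005314370822569418
```

```bash
python3 -m handwheel '[[[0.5,0,0],[0,0,0]],[[1,0,0],[0,0,0]],[[1.5,0,0],[0,0,0]],[[2,0,0],[0,0,0]],[[2.2,0,0],[0,0,0]]]'
python3 -m handwheel '[[[0,0,0.02],[0,0,0]],[[0,0,0.02],[0,0,0]],[[0,0,0.02],[0,0,0]],[[0,0,0.02],[0,0,0]],[[0,0,0.02],[0,0,0]]]' 0.2
python3 - <<'E'
from h import *
st()
im,K,M=cam("wrist"); np.savez("pics/w7.npz",K=K,M=M)
cv2.imwrite("pics/w7.png",im)
E
```

```text
clock: 7.5
tool_pos: [0.5121, 0.2265, 0.1028]
eef_rot: [0.776, 0.631, 0.0, 0.0]
wrist_force: [-0.4, 0.2, -1.1]
width: 0.0436
clock: 8.0
tool_pos: [0.5119, 0.2247, 0.1024]
eef_rot: [0.776, 0.631, 0.0, 0.0]
wrist_force: [0.2, -0.4, -0.1]
width: 0.0557
t 8.0 pos [0.5119 0.2247 0.1024] q [0.776  0.6307 0.     0.    ] F [ 0.2 -0.4 -0.1] T [-0.05  0.05  0.04] w 0.0557 j [ 0.33   0.512  1.727 -0.     0.902  0.536]
```

View pics/w7.png

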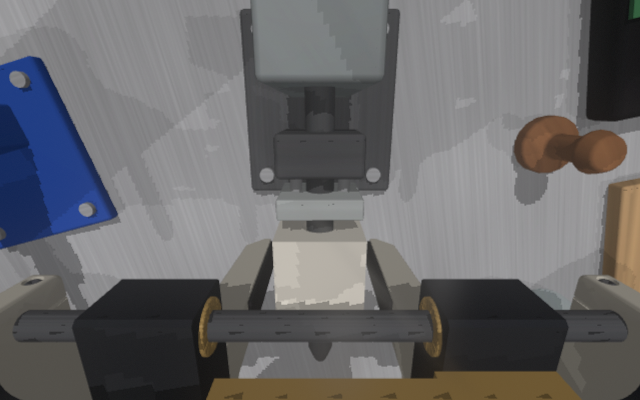

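```bash
python3 -m handwheel '[[[0,0,-0.7],[0,0,0]],[[0,0,-1.6],[0,0,0]],[[0,0,-2.6],[0,0,0]],[[-1,0,-3.4],[0,0,0]],[[-2.6,0,-3.6],[0,0,0]]]' 0.35
python3 - <<'E'
from h import *
plan([.5785,-.035,.15],6)
E
```

```text
clock: 8.55
tool_pos: [0.4995, 0.1618, 0.1945]
eef_rot: [0.775, 0.632, 0.002, 0.001]
wrist_force: [0.4, 0.1, 0.0]
width: 0.0627
shift [-7.07  4.68  1.78] turn [ 0.03 -0.01 -2.21]
```

```bash
python3 -m handwheel '[[[-1.5,0.8,0.3],[0,0,-0.4]],[[-3,1.8,0.6],[0,0,-0.9]],[[-4.5,2.8,1],[0,0,-1.4]],[[-5.8,3.8,1.4],[0,0,-1.9]],[[-6.7,4.6,1.7],[0,0,-2.2]]]'
python3 -m handwheel '[[[0,0,0.1],[0,0,0]],[[0,0,0.2],[0,0,0]],[[0,0,0.2],[0,0,0]],[[0,0,0.2],[0,0,0]],[[0,0,0.2],[0,0,0]]]'
python3 - <<'E'
from h import *
st()
im,K,M=cam("wrist"); np.savez("pics/w8.npz",K=K,M=M)
cv2.imwrite("pics/w8.png",im)
crop(im,220,110,420,260,4,"pics/w8c.png")
E
```

```text
clock: 9.05
tool_pos: [0.5775, -0.0287, 0.1494]
eef_rot: [0.67, 0.743, -0.0, 0.0]
wrist_force: [-0.3, 0.3, 0.3]
width: 0.0627
clock: 9.55
tool_pos: [0.577, -0.0253, 0.1453]
eef_rot: [0.67, 0.742, 0.0, 0.0]
wrist_force: [0.2, -1.4, -0.4]
width: 0.0627
t 9.55 pos [ 0.577  -0.0253  0.1453] q [6.699e-01 7.425e-01 2.000e-04 2.000e-04] F [ 0.2 -1.4 -0.4] T [-0.06  0.06  0.  ] w 0.0627 j [-0.124  0.483  1.648  0.     1.009 -0.227]
```

View pics/w8.png

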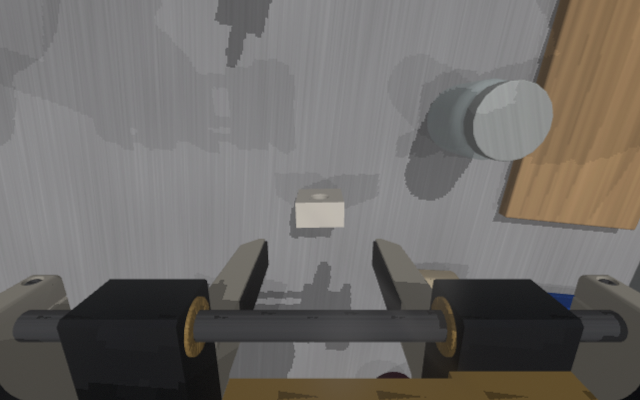

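View pics/w8c.png

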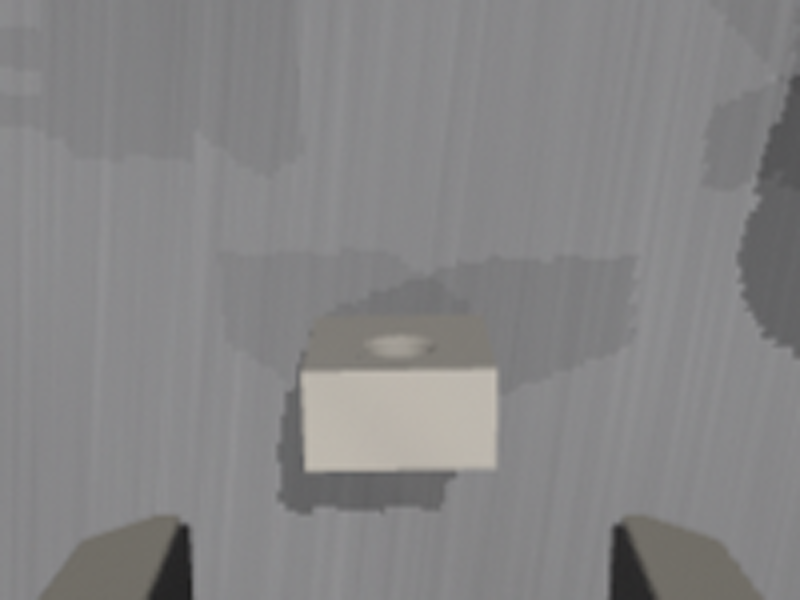

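```bash
python3 - <<'E'
from h import *
d=np.load("pics/w8.npz");K,M=d["K"],d["M"]
q=block(K,M,[(302,369),(497,369),(496,467),(304,470)],220,110,4,.05)
c=q.mean(0); plan([c[0]-.001,c[1],.013],6.3)
E
```

```text
c [ 0.579 -0.034] len y 0.023903043761152622 x 0.043925090850194526 yaw(ydir-90) 6.084762943078388 from x 6.296457756692516
shift [-0.34  0.    5.29] turn [ 0.    0.   -0.05]
```

```bash
python3 -m handwheel '[[[-0.3,0,1.2],[0,0,-0.05]],[[-0.34,0,2.4],[0,0,-0.05]],[[-0.34,0,3.6],[0,0,-0.05]],[[-0.34,0,4.8],[0,0,-0.05]],[[-0.34,0,5.29],[0,0,-0.05]]]'
python3 -m handwheel '[[[0,0,0],[0,0,0]],[[0,0,0],[0,0,0]],[[0,0,0],[0,0,0]],[[0,0,0],[0,0,0]],[[0,0,0],[0,0,0]]]' -1 40
python3 - <<'E'
from h import *
st()
im,K,M=cam("wrist"); np.savez("pics/w9.npz",K=K,M=M)
crop(im,220,160,420,310,4,"pics/w9c.png")
E
```

```text
clock: 10.1
tool_pos: [0.5766, -0.0341, 0.0104]
eef_rot: [0.668, 0.745, -0.001, -0.001]
wrist_force: [-0.7, 0.1, 1.0]
width: 0.063
clock: 10.6
tool_pos: [0.5788, -0.0347, 0.0142]
eef_rot: [0.668, 0.744, 0.001, 0.001]
wrist_force: [-0.4, 0.8, 6.9]
width: 0.0437
t 10.6 pos [ 0.5788 -0.0347  0.0142] q [6.676e-01 7.445e-01 7.000e-04 1.000e-03] F [-0.4  0.8  6.9] T [ 0.06  0.28 -0.02] w 0.0437 j [-0.14   0.679  1.705  0.     0.755 -0.249]
```

View pics/w9c.png

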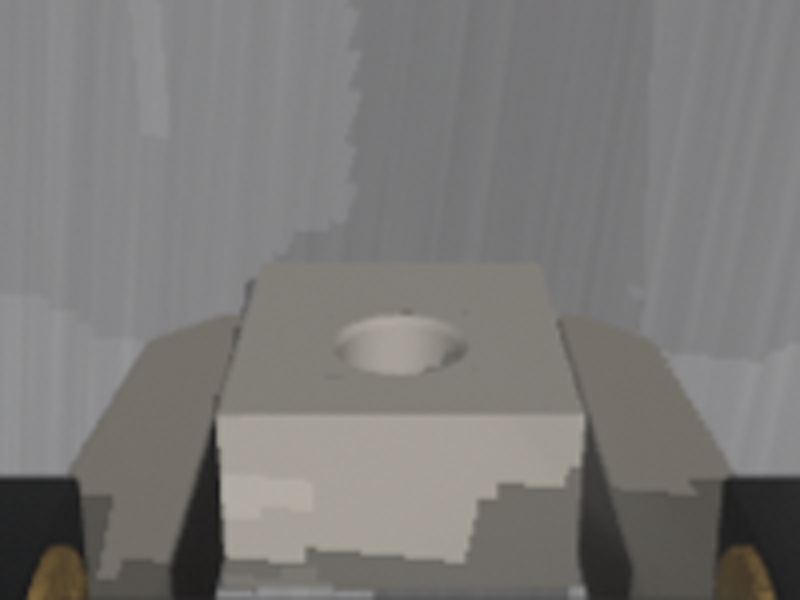

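```bash
python3 -m handwheel '[[[0,0,-0.6],[0,0,0]],[[0,0,-1.6],[0,0,0]],[[0,0,-2.8],[0,0,0]],[[0,-0.3,-3.6],[0,0,0.4]],[[0.6,-1,-3.9],[0,0,0.9]]]'
python3 - <<'E'
from h import *
st();plan([.4886,.1125,.1045],-11.9)
E
```

```text
clock: 11.15
tool_pos: [0.5531, -0.0233, 0.1136]
eef_rot: [0.714, 0.7, 0.002, 0.002]
wrist_force: [-0.5, 1.4, -0.8]
width: 0.0443
t 11.15 pos [ 0.5531 -0.0233  0.1136] q [0.7143 0.6999 0.0016 0.0022] F [-0.5  1.4 -0.8] T [-0.05  0.08  0.  ] w 0.0443 j [-0.126  0.485  1.739 -0.     0.912 -0.106]
shift [ 5.38 -2.69  0.35] turn [0.04 0.   1.34]
```

```bash
python3 -m handwheel '[[[1.2,-0.8,0.1],[0,0,0.4]],[[2.4,-1.6,0.2],[0,0,0.8]],[[3.6,-2.3,0.3],[0,0,1.2]],[[4.6,-2.7,0.35],[0,0,1.34]],[[5,-2.7,0.35],[0,0,1.34]]]'
python3 -m handwheel '[[[0,0,0],[0,0,0]],[[0,0,0],[0,0,0]],[[0,0,0],[0,0,0]],[[0,0,0],[0,0,0]],[[0,0,0],[0,0,0]]]'
python3 - <<'E'
from h import *
st();plan([.4886,.1125,.1042],-11.9)
E
```

```text
clock: 11.65
tool_pos: [0.485, 0.1054, 0.1024]
eef_rot: [0.775, 0.632, 0.0, 0.0]
wrist_force: [0.5, -1.2, -0.6]
width: 0.044
clock: 12.15
tool_pos: [0.4862, 0.1032, 0.1014]
eef_rot: [0.776, 0.631, -0.0, -0.0]
wrist_force: [0.2, 0.6, -0.2]
width: 0.0435
t 12.15 pos [0.4862 0.1032 0.1014] q [ 0.7757  0.6311 -0.     -0.    ] F [ 0.2  0.6 -0.2] T [-0.06  0.09  0.01] w 0.0435 j [ 0.115  0.42   1.89  -0.     0.832  0.32 ]
shift [ 0.38  0.02 -0.11] turn [-0.    0.    0.02]
```

```bash
python3 -m handwheel '[[[0.2,0.02,-0.11],[0,0,0.02]],[[0.4,0.02,-0.11],[0,0,0.02]],[[0.6,0.02,-0.11],[0,0,0.02]],[[0.6,0.02,-0.11],[0,0,0.02]],[[0.6,0.02,-0.11],[0,0,0.02]]]'
python3 - <<'E'
from h import *
st()
im,K,M=cam("wrist"); np.savez("pics/w10.npz",K=K,M=M)
crop(im,220,60,420,270,2.8,"pics/w10c.png")
E
```

```text
clock: 12.65
tool_pos: [0.4895, 0.1185, 0.104]
eef_rot: [0.776, 0.631, -0.0, -0.0]
wrist_force: [-0.1, -0.3, 0.3]
width: 0.0434
t 12.65 pos [0.4895 0.1185 0.104 ] q [ 7.762e-01  6.305e-01 -1.000e-04 -0.000e+00] F [-0.1 -0.3  0.3] T [-0.06  0.07  0.03] w 0.0434 j [ 0.145  0.425  1.871 -0.     0.845  0.351]
```

View pics/w10c.png

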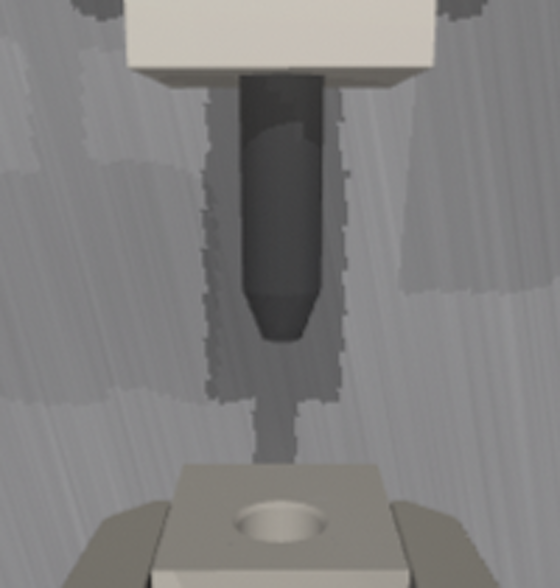

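```bash
python3 - <<'E'
from h import *
d=np.load("pics/w10.npz");K,M=d["K"],d["M"]
s=get_state();R0=R.from_quat(s["eef_rot"])
g=lambda u,v:(220+(u+.5)/2.8-.5,60+(v+.5)/2.8-.5)
def t(u,v,z):
    p=ray(K,M,*g(u,v),z); q=R0.inv().apply(p-s["tool_pos"]);print(p.round(4),"tool",q.round(4));return q
print("tip");t(263,340,.12);t(301,340,.12)
print("cyl");t(242,290,.12);t(322,290,.12);t(238.5,90,.12);t(323.5,90,.12)
zt=s["tool_pos"][2]+.0358
print("blk");t(152,572,zt);t(409,572,zt);print("bore")
t(234,523,zt-.02);t(326,523,zt-.02)
print("thick");t(125,68,.1387);t(434,68,.1387)
E
```

```text
tip
[0.4974 0.166  0.12  ] tool [ 0.0482 -0.002  -0.016 ]
[0.5041 0.1646 0.12  ] tool [ 0.0482  0.0048 -0.016 ]
cyl
[0.4957 0.1756 0.12  ] tool [ 0.0572 -0.0057 -0.016 ]
[0.5095 0.1727 0.12  ] tool [ 0.0572  0.0085 -0.016 ]
[0.5024 0.2082 0.12  ] tool [ 0.0905 -0.0058 -0.016 ]
[0.5161 0.2053 0.12  ] tool [ 0.0905  0.0083 -0.016 ]
blk
[0.4717 0.1349 0.1398] tool [ 0.0124 -0.0207 -0.0358]
[0.5145 0.1259 0.1398] tool [ 0.0124  0.0229 -0.0358]
bore
[0.4843 0.1319 0.1198] tool [ 0.0121 -0.0078 -0.0158]
[0.5016 0.1283 0.1198] tool [ 0.0121  0.0099 -0.0158]
thick
[0.4877 0.2133 0.1387] tool [ 0.0925 -0.0212 -0.0347]
[0.5311 0.2042 0.1387] tool [ 0.0925  0.0232 -0.0347]
```

```bash
python3 -m handwheel '[[[0.4,0.01,0],[0,0,0]],[[0.8,0.01,0],[0,0,0]],[[1.2,0.01,0],[0,0,0]],[[1.5,0.01,0],[0,0,0]],[[1.8,0.01,0],[0,0,0]]]'
python3 -m handwheel '[[[0.4,0,0],[0,0,0]],[[0.8,0,0],[0,0,0]],[[1.1,0,0],[0,0,0]],[[1.3,0,0],[0,0,0]],[[1.3,0,0],[0,0,0]]]'
python3 - <<'E'
from h import *
st()
im,K,M=cam("wrist"); np.savez("pics/w11.npz",K=K,M=M)
crop(im,170,60,470,300,2.6,"pics/w11c.png")
E
```

```text
clock: 13.2
tool_pos: [0.4991, 0.1632, 0.1041]
eef_rot: [0.776, 0.63, -0.0, 0.0]
wrist_force: [0.6, 0.1, -0.6]
width: 0.0437
clock: 13.7
tool_pos: [0.5058, 0.1947, 0.1041]
eef_rot: [0.776, 0.631, 0.0, -0.0]
wrist_force: [-1.0, 0.0, 0.1]
width: 0.044
t 13.7 pos [0.5058 0.1947 0.1041] q [ 0.7761  0.6306  0.     -0.    ] F [-1.   0.   0.1] T [-0.06  0.08 -0.05] w 0.044 j [0.282 0.484 1.772 0.    0.886 0.488]
```

View pics/w11c.png

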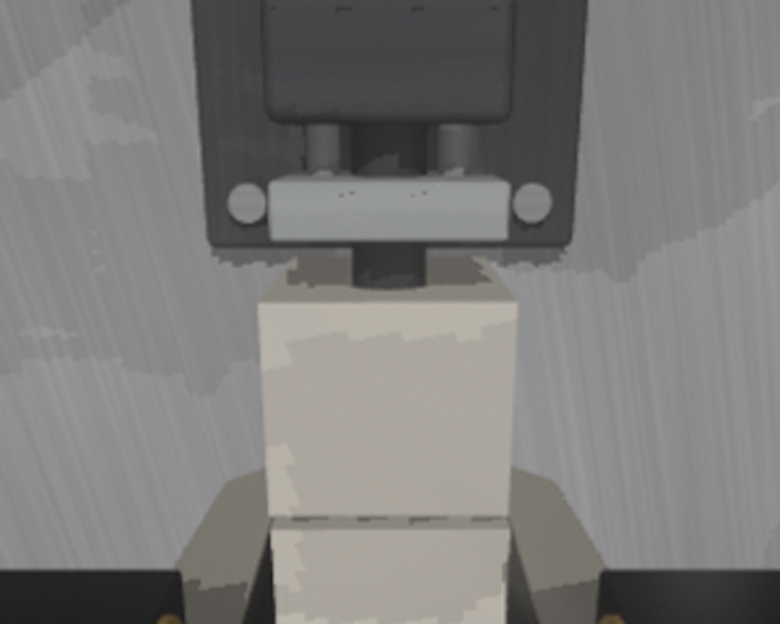

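```bash
python3 -m handwheel '[[[0,0,0],[0,0,0]],[[0,0,0],[0,0,0]],[[0,0,0],[0,0,0]],[[0,0,-0.3],[0,0,0]],[[0,0,-1],[0,0,0]]]' 0.3
python3 -m handwheel '[[[0,0,-0.8],[0,0,0]],[[0,0,-1.8],[0,0,0]],[[-0.8,0,-2.4],[0,0,0]],[[-2.4,0,-2.6],[0,0,0]],[[-4.2,0,-2.6],[0,0,0]]]' 0.35
python3 - <<'E'
from h import *
st();plan([.4851,-.175,.15],-13.1)
im,K,M=cam("top")
crop(im,130,140,430,260,2.6,"pics/t2.png")
E
```

```text
clock: 14.25
tool_pos: [0.5051, 0.1938, 0.1289]
eef_rot: [0.776, 0.63, -0.001, -0.0]
wrist_force: [0.6, -0.2, -0.6]
width: 0.0603
clock: 14.75
tool_pos: [0.4843, 0.0908, 0.1956]
eef_rot: [0.776, 0.631, 0.001, 0.001]
wrist_force: [0.3, -1.0, -0.5]
width: 0.0627
t 14.75 pos [0.4843 0.0908 0.1956] q [7.758e-01 6.310e-01 1.000e-03 7.000e-04] F [ 0.3 -1.  -0.5] T [-0.06  0.06  0.  ] w 0.0627 j [0.091 0.273 1.823 0.    1.043 0.296]
shift [-10.4    2.19   1.82] turn [ 0.02 -0.01  0.17]
```

View pics/t2.png

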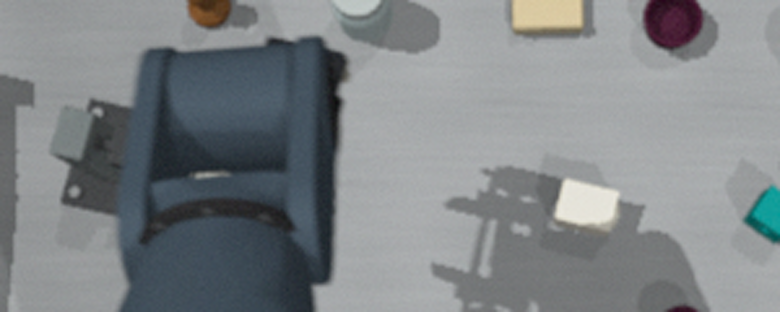

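```bash
python3 -m handwheel '[[[-1.9,0.4,0.3],[0,0,0]],[[-3.8,0.8,0.6],[0,0,0.1]],[[-5.7,1.2,0.9],[0,0,0.17]],[[-7.6,1.6,1.2],[0,0,0.17]],[[-9.2,2,1.5],[0,0,0.17]]]'
python3 -m handwheel '[[[-0.5,0,0.1],[0,0,0]],[[-0.5,0,0.2],[0,0,0]],[[-0.5,0,0.2],[0,0,0]],[[-0.5,0,0.2],[0,0,0]],[[-0.5,0,0.2],[0,0,0]]]'
python3 - <<'E'
from h import *
st()
im,K,M=cam("wrist"); np.savez("pics/w12.npz",K=K,M=M)
cv2.imwrite("pics/w12.png",im)
crop(im,220,110,420,260,4,"pics/w12c.png")
E
```

```text
clock: 15.3
tool_pos: [0.4856, -0.1465, 0.1571]
eef_rot: [0.784, 0.621, 0.0, 0.0]
wrist_force: [-0.4, 0.8, -0.6]
width: 0.063
clock: 15.8
tool_pos: [0.4833, -0.155, 0.152]
eef_rot: [0.783, 0.622, 0.0, 0.0]
wrist_force: [0.0, -0.8, -0.1]
width: 0.0628
t 15.8 pos [ 0.4833 -0.155   0.152 ] q [7.832e-01 6.217e-01 1.000e-04 2.000e-04] F [ 0.  -0.8 -0.1] T [-0.05  0.08  0.  ] w 0.0628 j [-0.402  0.358  1.826  0.     0.956 -0.173]
```

View pics/w12c.png

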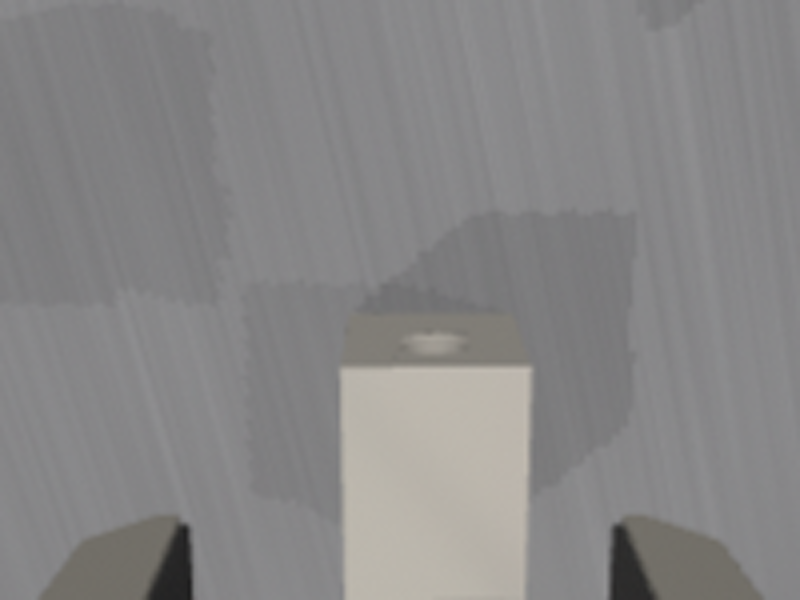

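```bash
python3 - <<'E'
from h import *
d=np.load("pics/w12.npz");K,M=d["K"],d["M"]
g=lambda u,v:(220+(u+.5)/4-.5,110+(v+.5)/4-.5)
a=ray(K,M,*g(340,367),.05);b=ray(K,M,*g(531,367),.05)
yaw=np.degrees(np.arctan2(b[1]-a[1],b[0]-a[0]));print(a,b,np.linalg.norm(b-a),yaw)
xv=(b-a)/np.linalg.norm(b-a); yv=np.array([-xv[1],xv[0],0])
c=(a+b)/2-yv*.03-xv*.0011;print(c)
plan([c[0],c[1],.013],-13.1);plan([c[0],c[1],.013],yaw)
E
```

```text
[ 0.47137447 -0.15018532  0.05      ] [ 0.5140995  -0.16019326  0.05      ] 0.043881507787277556 -13.183311709989812
[ 0.48482395 -0.18414778  0.05      ]
shift [-1.11  0.32  5.56] turn [ 0.  0. -0.]
shift [-1.11  0.32  5.56] turn [0.   0.   0.01]
```

```bash
python3 -m handwheel '[[[-0.8,0.2,0.6],[0,0,0]],[[-1.1,0.32,1.6],[0,0,0]],[[-1.1,0.32,2.8],[0,0,0]],[[-1.1,0.32,4],[0,0,0]],[[-1.1,0.32,5],[0,0,0]]]'
python3 -m handwheel '[[[0,0,0.35],[0,0,0]],[[0,0,0.55],[0,0,0]],[[0,0,0.55],[0,0,0]],[[0,0,0.55],[0,0,0]],[[0,0,0.55],[0,0,0]]]'
python3 - <<'E'
from h import *
st();plan([.4848,-.1841,.013],-13.15)
im,K,M=cam("wrist")
crop(im,120,160,520,310,2,"pics/w13c.png")
E
```

```text
clock: 16.35
tool_pos: [0.4844, -0.1841, 0.0254]
eef_rot: [0.784, 0.621, -0.0, -0.0]
wrist_force: [0.5, -0.3, 0.3]
width: 0.0628
clock: 16.85
tool_pos: [0.4851, -0.185, 0.0139]
eef_rot: [0.784, 0.621, 0.0, 0.001]
wrist_force: [-0.3, -0.2, -0.2]
width: 0.0628
t 16.85 pos [ 0.4851 -0.185   0.0139] q [7.837e-01 6.211e-01 4.000e-04 8.000e-04] F [-0.3 -0.2 -0.2] T [-0.07  0.09  0.  ] w 0.0628 j [-0.454  0.604  1.868 -0.     0.668 -0.223]
shift [ 0.03 -0.02  0.03] turn [ 0.01  0.   -0.01]
```

View pics/w13c.png

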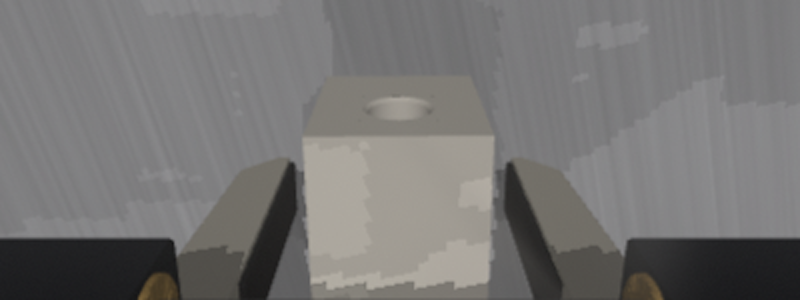

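```bash
python3 -m handwheel '[[[0,0,0],[0,0,0]],[[0,0,0],[0,0,0]],[[0,0,0],[0,0,0]],[[0,0,0],[0,0,0]],[[0,0,0],[0,0,0]]]' -1 50
python3 - <<'E'
from h import *
st()
im,K,M=cam("wrist"); np.savez("pics/w14.npz",K=K,M=M)
crop(im,220,160,420,310,4,"pics/w14c.png")
E
python3 -m handwheel '[[[0,0,-0.6],[0,0,0]],[[0,0,-1.6],[0,0,0]],[[0.2,0,-2.8],[0,0,0]],[[1,-0.1,-3.6],[0,0,-0.15]],[[2.4,-0.1,-3.8],[0,0,-0.15]]]'
python3 - <<'E'
from h import *
st();plan([.4805,.073,.106],-11.9)
E
```

```text
clock: 17.4
tool_pos: [0.4846, -0.1848, 0.013]
eef_rot: [0.784, 0.621, 0.0, 0.0]
wrist_force: [-0.3, 1.6, 3.2]
width: 0.0438
t 17.4 pos [ 0.4846 -0.1848  0.013 ] q [7.838e-01 6.211e-01 0.000e+00 1.000e-04] F [-0.3  1.6  3.2] T [-0.05  0.19 -0.  ] w 0.0438 j [-0.454  0.605  1.868  0.     0.668 -0.224]
clock: 17.95
tool_pos: [0.4965, -0.1265, 0.1099]
eef_rot: [0.778, 0.629, 0.001, 0.001]
wrist_force: [1.3, -0.5, -1.4]
width: 0.0439
t 17.95 pos [ 0.4965 -0.1265  0.1099] q [7.777e-01 6.286e-01 7.000e-04 1.400e-03] F [ 1.3 -0.5 -1.4] T [-0.1   0.04  0.01] w 0.0439 j [-0.34   0.428  1.848 -0.     0.863 -0.129]
shift [ 7.67 -2.3   0.14] turn [ 0.02  0.   -0.03]
```

View pics/w14c.png

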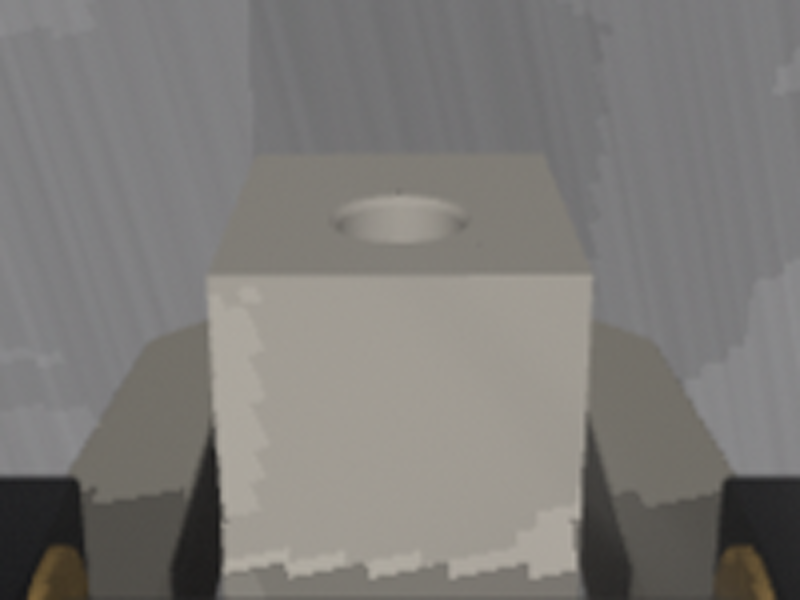

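```bash
python3 -m handwheel '[[[1.6,-0.6,0.1],[0,0,0]],[[3.2,-1.2,0.2],[0,0,0]],[[4.8,-1.8,0.25],[0,0,-0.03]],[[6.4,-2.2,0.25],[0,0,-0.03]],[[7.6,-2.3,0.25],[0,0,-0.03]]]'
python3 -m handwheel '[[[0.3,0,0],[0,0,0]],[[0.3,0,0],[0,0,0]],[[0.3,0,0],[0,0,0]],[[0.3,0,0],[0,0,0]],[[0.3,0,0],[0,0,0]]]'
python3 - <<'E'
from h import *
st();plan([.4886,.111,.103],-11.9)
E
```

```text
clock: 18.45
tool_pos: [0.478, 0.0742, 0.1014]
eef_rot: [0.776, 0.631, -0.0, -0.0]
wrist_force: [0.1, 0.1, -1.6]
width: 0.0438
clock: 18.95
tool_pos: [0.4806, 0.0785, 0.1016]
eef_rot: [0.776, 0.63, -0.0, -0.0]
wrist_force: [-0.2, -0.9, -1.1]
width: 0.0437
t 18.95 pos [0.4806 0.0785 0.1016] q [ 7.763e-01  6.303e-01 -1.000e-04 -0.000e+00] F [-0.2 -0.9 -1.1] T [-0.07  0.1   0.05] w 0.0437 j [ 0.066  0.404  1.915 -0.     0.823  0.273]
shift [ 1.34  0.05 -0.06] turn [-0.    0.    0.01]
```

```bash
python3 -m handwheel '[[[0.4,0.05,-0.06],[0,0,0]],[[0.8,0.05,-0.06],[0,0,0]],[[1.2,0.05,-0.06],[0,0,0]],[[1.3,0.05,-0.06],[0,0,0]],[[1.3,0.05,-0.06],[0,0,0]]]'
python3 - <<'E'
from h import *
st()
im,K,M=cam("wrist"); np.savez("pics/w15.npz",K=K,M=M)
crop(im,220,60,420,250,2.8,"pics/w15c.png")
E
```

```text
clock: 19.45
tool_pos: [0.4884, 0.1116, 0.103]
eef_rot: [0.776, 0.631, -0.0, -0.0]
wrist_force: [-0.1, -0.1, -1.3]
width: 0.044
t 19.45 pos [0.4884 0.1116 0.103 ] q [ 7.755e-01  6.313e-01 -1.000e-04 -0.000e+00] F [-0.1 -0.1 -1.3] T [-0.05  0.12  0.06] w 0.044 j [ 0.132  0.423  1.879 -0.     0.84   0.336]
```

View pics/w15c.png

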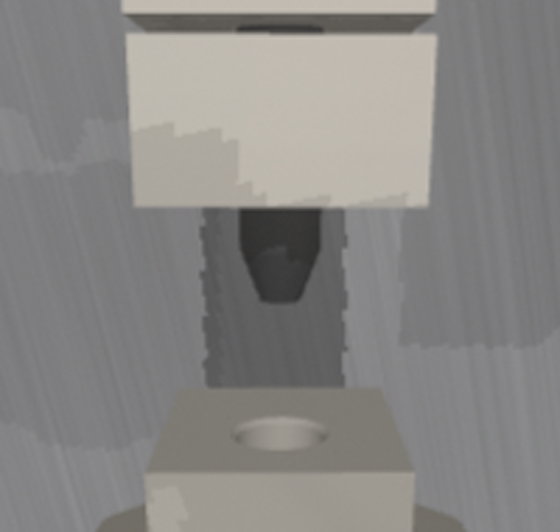

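```bash
python3 - <<'E'
from h import *
d=np.load("pics/w15.npz");K,M=d["K"],d["M"]
s=get_state();R0=R.from_quat(s["eef_rot"])
g=lambda u,v:(220+(u+.5)/2.8-.5,60+(v+.5)/2.8-.5)
def t(u,v,z):
    p=ray(K,M,*g(u,v),z); q=R0.inv().apply(p-s["tool_pos"]);print(p.round(4),"tool",q.round(4));return q
print("tip");t(261,302,.12);t(300,302,.12)
print("cyl");t(239,248,.12);t(321,248,.12)
zt=s["tool_pos"][2]+.037
print("blk");t(147,472,zt);t(413,472,zt);print("bore")
t(233,435,zt-.02);t(327,435,zt-.02)
print("thin outer, inner, thick outer");t(135,207,.1387);t(428,207,.1387);t(127,33,.1387);t(122,12,.1387)
E
```

```text
tip
[0.4974 0.1661 0.12  ] tool [ 0.0555 -0.0023 -0.017 ]
[0.5041 0.1647 0.12  ] tool [ 0.0555  0.0046 -0.017 ]
cyl
[0.4956 0.1761 0.12  ] tool [ 0.065 -0.006 -0.017]
[0.5095 0.1732 0.12  ] tool [ 0.065   0.0081 -0.017 ]
blk
[0.4746 0.1461 0.14  ] tool [ 0.0314 -0.0205 -0.037 ]
[0.5168 0.1373 0.14  ] tool [ 0.0314  0.0226 -0.037 ]
bore
[0.4871 0.1428 0.12  ] tool [ 0.0307 -0.0076 -0.017 ]
[0.5041 0.1393 0.12  ] tool [ 0.0307  0.0097 -0.017 ]
thin outer, inner, thick outer
[0.4831 0.1871 0.1387] tool [ 0.0733 -0.0206 -0.0357]
[0.5259 0.1782 0.1387] tool [ 0.0733  0.0231 -0.0357]
[0.488  0.2106 0.1387] tool [ 0.0973 -0.0205 -0.0357]
[0.488  0.2134 0.1387] tool [ 0.1    -0.0211 -0.0357]
```

```bash
python3 -m handwheel '[[[0.35,0,0],[0,0,0]],[[0.7,0,0],[0,0,0]],[[1.05,0,0],[0,0,0]],[[1.35,0,0],[0,0,0]],[[1.6,0,0],[0,0,0]]]'
python3 -m handwheel '[[[0.1,0,0],[0,0,0]],[[0.2,0,0],[0,0,0]],[[0.3,0,0],[0,0,0]],[[0.4,0,0],[0,0,0]],[[0.45,0,0],[0,0,0]]]'
python3 - <<'E'
from h import *
s=st(); R0=R.from_quat(s["eef_rot"]); print("Ftool",R0.inv().apply(s["wrist_force"]))
im,K,M=cam("wrist"); np.savez("pics/w16.npz",K=K,M=M)
crop(im,170,60,470,300,2.6,"pics/w16c.png")
E
```

```text
clock: 20.0
tool_pos: [0.4967, 0.1509, 0.1031]
eef_rot: [0.776, 0.631, 0.0, -0.0]
wrist_force: [0.5, -0.4, -1.9]
width: 0.0435
clock: 20.5
tool_pos: [0.4989, 0.1612, 0.1031]
eef_rot: [0.776, 0.631, -0.0, -0.0]
wrist_force: [0.6, -0.2, -1.2]
width: 0.0439
t 20.5 pos [0.4989 0.1612 0.1031] q [ 7.759e-01  6.308e-01 -1.000e-04 -0.000e+00] F [ 0.6 -0.2 -1.2] T [-0.2   0.11  0.01] w 0.0439 j [ 0.224  0.458  1.819 -0.     0.865  0.429]
Ftool [-0.06843498  0.59951063  1.23760415]
```

View pics/w16c.png

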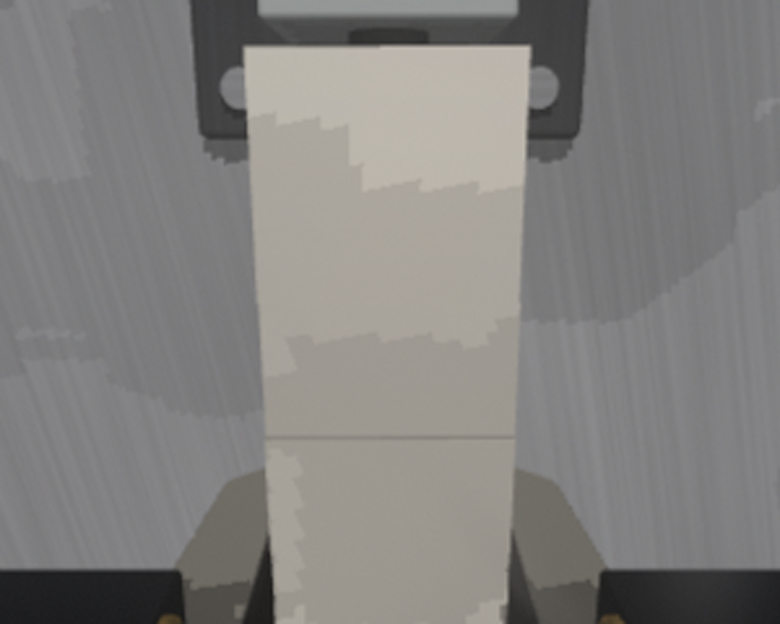

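```bash
cat > f.py <<'E'
from h import *
s=get_state(); R0=R.from_quat(s["eef_rot"]); print("Ftool",R0.inv().apply(s["wrist_force"]).round(2),"along",round((s["tool_pos"]-np.array([.5006,.1655,.12]))@R0.apply([1,0,0])*1000,2))
E
for i in 1; do python3 -m handwheel '[[[0.04,0,0],[0,0,0]],[[0.08,0,0],[0,0,0]],[[0.12,0,0],[0,0,0]],[[0.16,0,0],[0,0,0]],[[0.18,0,0],[0,0,0]]]'; python3 f.py; done
```

```text
clock: 21.05
tool_pos: [0.4997, 0.1651, 0.1031]
eef_rot: [0.776, 0.631, -0.0, 0.0]
wrist_force: [-1.1, -7.4, 1.8]
width: 0.0439
Ftool [-7.51  0.47 -1.77] along -0.56
```

```bash
python3 -m handwheel '[[[0.02,0,0],[0,0,0]],[[0.04,0,0],[0,0,0]],[[0.06,0,0],[0,0,0]],[[0.08,0,0],[0,0,0]],[[0.1,0,0],[0,0,0]]]'; python3 f.py
```

```text
clock: 21.55
tool_pos: [0.5, 0.1668, 0.1031]
eef_rot: [0.776, 0.631, -0.001, 0.0]
wrist_force: [-2.3, -9.5, 2.1]
width: 0.0439
Ftool [-9.82 -0.28 -2.07] along 1.19
```

```bash
python3 -m handwheel '[[[0.02,0,0],[0,0,0]],[[0.04,0,0],[0,0,0]],[[0.06,0,0],[0,0,0]],[[0.08,0,0],[0,0,0]],[[0.1,0,0],[0,0,0]]]'; python3 f.py
```

```text
clock: 22.05
tool_pos: [0.5005, 0.1692, 0.1031]
eef_rot: [0.776, 0.631, -0.001, 0.0]
wrist_force: [-2.9, -11.6, 2.0]
width: 0.044
Ftool [-11.95  -0.48  -1.97] along 3.67
```

```bash
python3 -m handwheel '[[[0.02,0,0],[0,0,0]],[[0.03,0,0],[0,0,0]],[[0.05,0,0],[0,0,0]],[[0.06,0,0],[0,0,0]],[[0.08,0,0],[0,0,0]]]'; python3 f.py
```

```text
clock: 22.55
tool_pos: [0.5009, 0.1712, 0.1031]
eef_rot: [0.776, 0.631, -0.001, 0.0]
wrist_force: [-2.5, -10.3, 2.1]
width: 0.0438
Ftool [-10.56  -0.31  -2.12] along 5.63
```

```bash
python3 - <<'E'
from h import *
im,K,M=cam("wrist"); np.savez("pics/w17.npz",K=K,M=M)
crop(im,220,20,420,200,4,"pics/w17c.png")
E
```

```text
(no output)
```

View pics/w17c.png

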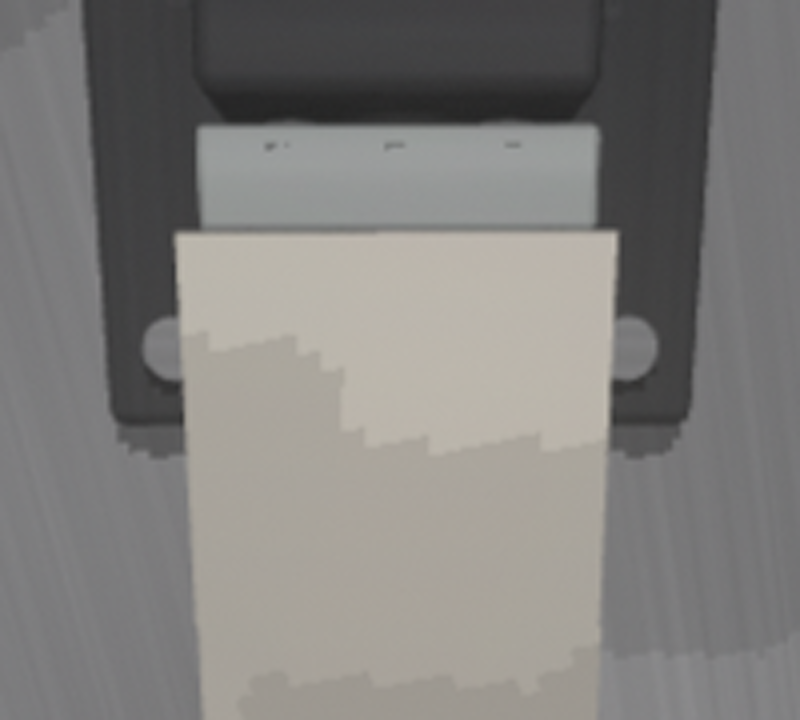

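```bash
python3 -m handwheel '[[[0.02,0,0],[0,0,0]],[[0.03,0,0],[0,0,0]],[[0.05,0,0],[0,0,0]],[[0.06,0,0],[0,0,0]],[[0.06,0,0],[0,0,0]]]'; python3 f.py
```

```text
clock: 23.1
tool_pos: [0.5012, 0.1727, 0.1031]
eef_rot: [0.776, 0.631, -0.001, 0.0]
wrist_force: [-1.7, -10.8, 2.2]
width: 0.0438
Ftool [-10.94   0.53  -2.2 ] along 7.2
```

```bash
python3 -m handwheel '[[[0.02,0,0],[0,0,0]],[[0.03,0,0],[0,0,0]],[[0.05,0,0],[0,0,0]],[[0.06,0,0],[0,0,0]],[[0.06,0,0],[0,0,0]]]'; python3 f.py
```

```text
clock: 23.6
tool_pos: [0.5015, 0.1739, 0.1031]
eef_rot: [0.776, 0.631, -0.001, 0.0]
wrist_force: [-2.6, -11.9, 3.6]
width: 0.0439
Ftool [-12.16  -0.08  -3.57] along 8.41
```

```bash
python3 -m handwheel '[[[0.01,0,0],[0,0,0]],[[0.02,0,0],[0,0,0]],[[0.03,0,0],[0,0,0]],[[0.04,0,0],[0,0,0]],[[0.04,0,0],[0,0,0]]]'; python3 f.py
```

```text
clock: 24.1
tool_pos: [0.5015, 0.1739, 0.1031]
eef_rot: [0.776, 0.631, -0.002, 0.001]
wrist_force: [-3.7, -20.5, 6.2]
width: 0.0438
Ftool [-20.86   0.58  -6.1 ] along 8.49
```

```bash
python3 -m handwheel '[[[-0.02,0,0],[0,0,0]],[[-0.04,0,0],[0,0,0]],[[-0.05,0,0],[0,0,0]],[[-0.06,0,0],[0,0,0]],[[-0.06,0,0],[0,0,0]]]'; python3 f.py
python3 - <<'E'
from h import *
im,K,M=cam("wrist"); np.savez("pics/w18.npz",K=K,M=M)
crop(im,220,20,420,200,4,"pics/w18c.png")
E
```

```text
clock: 24.6
tool_pos: [0.5015, 0.1739, 0.1031]
eef_rot: [0.776, 0.631, -0.001, 0.0]
wrist_force: [-2.3, -8.7, 0.9]
width: 0.0437
Ftool [-8.98 -0.47 -0.86] along 8.42
```

View pics/w18c.png

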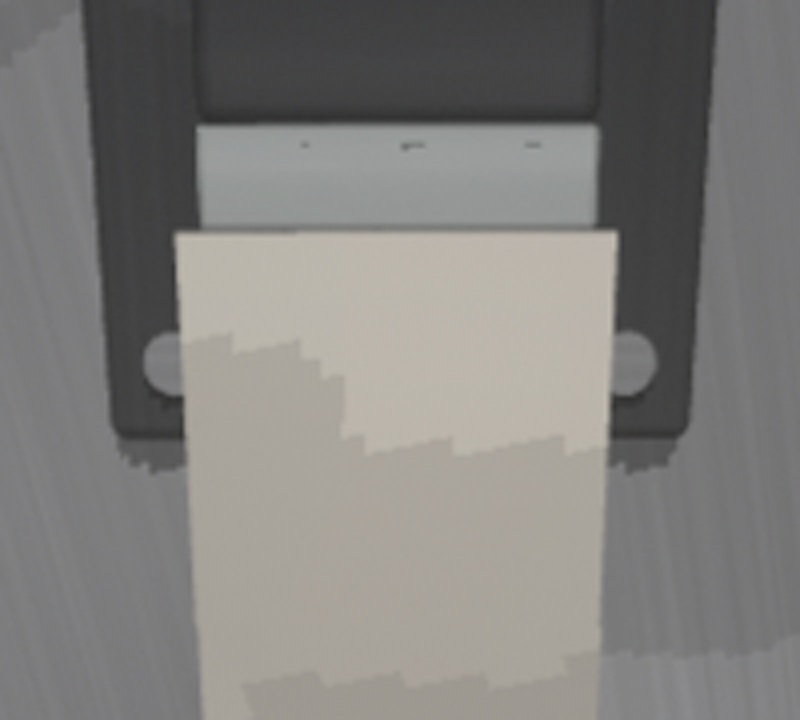

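```bash
python3 -m handwheel '[[[-0.02,0,0],[0,0,0]],[[-0.03,0,0],[0,0,0]],[[-0.03,0,0],[0,0,0]],[[-0.03,0,0],[0,0,0]],[[-0.03,0,0],[0,0,0]]]'; python3 f.py
python3 -m handwheel '[[[0,0,0],[0,0,0]],[[0,0,0],[0,0,0]],[[0,0,0],[0,0,0]],[[0,0,0],[0,0,0]],[[0,0,0],[0,0,0]]]' 0.3; python3 f.py
python3 - <<'E'
from h import *
im,K,M=cam("wrist"); np.savez("pics/w19.npz",K=K,M=M)
cv2.imwrite("pics/w19.png",im)
E
```

```text
clock: 25.15
tool_pos: [0.5015, 0.1739, 0.1031]
eef_rot: [0.776, 0.631, -0.0, 0.0]
wrist_force: [-1.4, -5.2, 0.4]
width: 0.0437
Ftool [-5.41 -0.28 -0.38] along 8.41
clock: 25.65
tool_pos: [0.5017, 0.1742, 0.1032]
eef_rot: [0.776, 0.631, 0.0, 0.0]
wrist_force: [0.2, -0.5, -0.6]
width: 0.0602
Ftool [-0.4   0.33  0.63] along 8.72
```

View pics/w19.png

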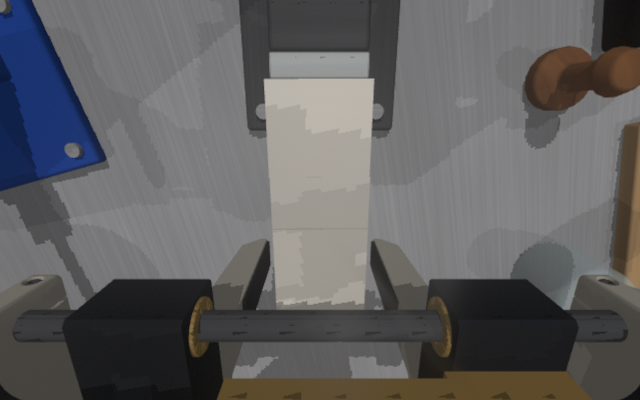

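Everything is tight, with the stop at the bracket and both jaws clear. I'll go straight up, then back for a check picture.

```bash
python3 -m handwheel '[[[0,0,-0.5],[0,0,0]],[[0,0,-1.3],[0,0,0]],[[0,0,-2.2],[0,0,0]],[[0,0,-3.1],[0,0,0]],[[0,0,-3.6],[0,0,0]]]'
python3 -m handwheel '[[[-1.4,0,0],[0,0,0]],[[-2.8,0,0],[0,0,0]],[[-4,0,0],[0,0,0]],[[-4.3,0,0],[0,0,0]],[[-4.3,0,0],[0,0,0]]]'
python3 - <<'E'
from h import *
st()
im,K,M=cam("wrist"); np.savez("pics/w20.npz",K=K,M=M)
crop(im,220,0,420,170,3.5,"pics/w20.png")
im,K,M=cam("scene")
crop(im,370,210,520,360,4,"pics/s20.png")
E
```

```text
clock: 26.2
tool_pos: [0.5023, 0.1743, 0.1957]
eef_rot: [0.776, 0.631, 0.001, 0.001]
wrist_force: [0.6, -0.1, -0.1]
width: 0.0604
clock: 26.7
tool_pos: [0.4797, 0.0683, 0.1934]
eef_rot: [0.776, 0.63, 0.0, 0.0]
wrist_force: [1.0, 0.4, 0.2]
width: 0.0604
t 26.7 pos [0.4797 0.0683 0.1934] q [7.764e-01 6.302e-01 1.000e-04 1.000e-04] F [1.  0.4 0.2] T [-0.05  0.08 -0.01] w 0.0604 j [0.045 0.263 1.844 0.    1.035 0.252]
```

View pics/w20.png

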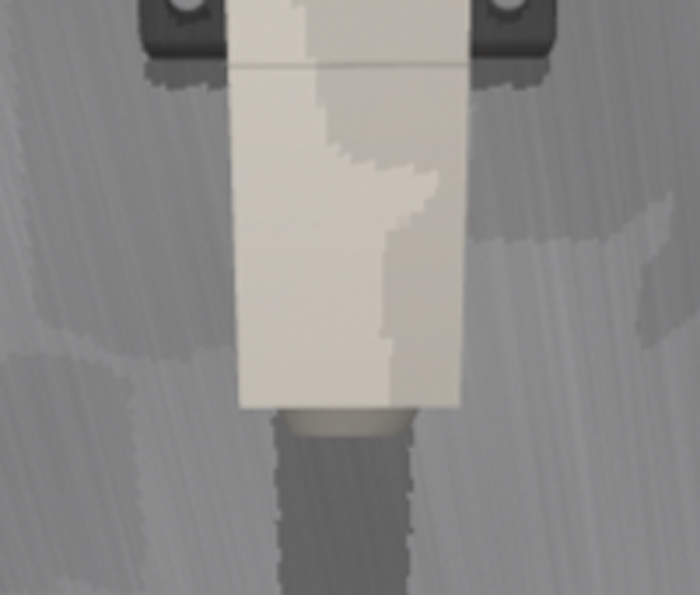

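View pics/s20.png

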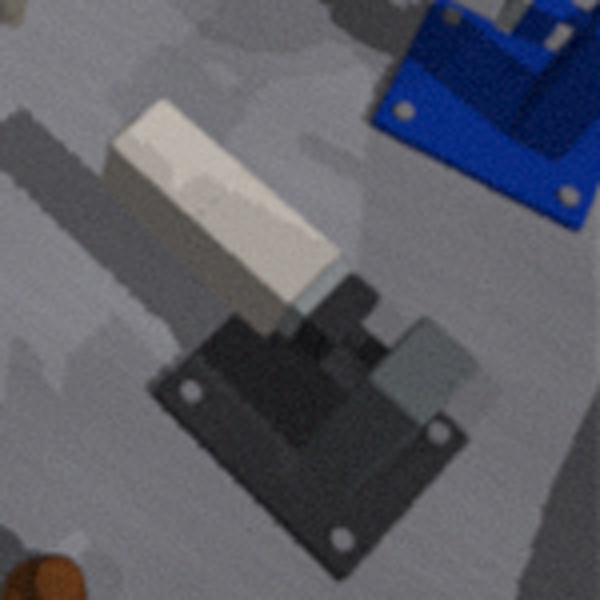

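```bash
python3 -c "
from station import *
print(close_job())"
```

```text
the job is handed in; nothing more can be done
None
```

I threaded the thick spacer, then the thin spacer, then the end cap onto the dark gauge's rod, pushed the stop home, and handed the job in at about 27 s of the 72 s. No verdict came back.

- **Feeling for home:** the stop slid under about 10–12 N at the wrist. The force then jumped to 20.9 N, with less than 0.1 mm of further travel. I took that as home, eased back to about 5 N and let go. The highest reading along the rod was 20.9 N, against the 30 N limit. That is the wrist force read at the end of each move, not the contact force between the parts.
- **Last pictures:** the stop lies flush against its bracket and the spacers and cap sit together with no visible gaps. The gripper is clear of everything.
- **Estimated positions from the rod's end:** the cap is at about 9.5 mm, the thin spacer at 51.5 mm and the thick spacer at 83.5 mm, all inside their ranges. The cap's figure comes from the arm's position; the other two assume no gaps.
- **Other things on the table:** I did not plan any contact with them or feel any. I did not measure their positions again at the end.

No check failed. The top and wrist cameras disagreed by 2–3 mm, within calibration, and the wrist view showed a sideways offset of about 1 mm. I corrected for that by lining up each bore with the rod in the wrist picture.

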